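Check the fume extractor's filter plate against the light

ROBOT

A 6-joint arm with a two-finger parallel gripper is mounted at the origin on a cart in front of the work surface, level with it; the furniture and walls round the work are solid. World frame = base frame: x ahead of the robot, y to its left, z up, the work surface at z = 0. Lengths are in mm, angles in rad, forces in N, time in s.
With the tool pointing down it reaches from about 350 to 875 mm from the base axis. Payload 4.2 kg.
Tool frame: the origin (TCP) lies midway between the tips of the shut fingers; the grasp point (between the pads) lies 19 mm behind it; z points along the fingers, y is the direction in which the jaws open and shut (so a half turn about z gives the same grasp; the last joint's range is limited). The gripper opens to 85 mm and grips with 20 to 120 N. Pads are 22 mm wide; open, the fingers measure 114 mm over their backs; the gripper's body (76 mm by 85 mm) begins 54 mm behind the grasp point. The pads swing forward as they close: fully open they stand 13 mm farther back than shut.
Start: joints at [0.259, 0.385, 0.008, 0, -1.194, -0.259], TCP at [624.979, 0.025, 231.312] pointing down, gripper open.
Joint ranges: [-3.14, 3.14], [-1.21, 2.06], [-1.07, 1.41], [-3.16, 2.05], [-2.99, -0.16], [-3.1, 3.1]. Speed limits (rad/s): [2.79, 2.79, 3.14, 3.14, 3.14, 3.14].

INTERFACE

Orientations are given as a unit quaternion [x, y, z, w].
In Python, from bench import arm, eyes, nets gives the robot as it stands.
- The arm moves only by the tool jog_arm, never from a script. Its argument "rows" is a list of rows, each a list of 3 entries, a list of its own where there are three numbers: the shift along the tool's x, y, z in cm, then the turn, a rotation vector about the tool's x, y, z in degrees, then the finger opening in cm, from 0 to 8.54. In form: [[[x, y, z], [ax, ay, az], jaw], ...]. A call has 1 to 10 rows; each row shifts and turns the commanded pose from where the row before left it, along the tool's axes as they then stand; what a row does not reach is not made up. A row lasts 1/8 s, in which the tool goes at most 62.5 mm and 10.7 degrees, less where a joint would pass 70% of its speed; a pose out of reach is approached as far as the arm can. A call with a gripper value outside its range is refused whole. The fingers move at their own pace and stop on an object; the grip force is fixed at half the most. Time passes only in rows, so rows that do not move let the fingers close. It gives the time, the measured TCP pose, the force and the opening at its end, in the units of the state.
- arm.read_state(): the state, without advancing time (a new reading comes with each control period).
- eyes.get_image(name): name is "scene" or "side" or "wrist"; returns the picture (400x640x3 uint8, red, green, blue); there is no depth.
- eyes.camera_model(name): a dict with "K" (3x3 intrinsics, pixels), "k1" (the pictures are not rectified: a ray, as slopes to the right and down, at radius r is drawn at 1 + k1 r^2 times it, then the intrinsics apply), "rvec" (rotation vector, rad) and "tvec" (3), from world to camera coordinates, as OpenCV has them. Camera axes: x right, y down, z forward; pixel columns grow to the right and rows downward; lengths in mm; the calibration is good to about 2 mm. A picture is of the moment at which its call begins: read the wrist's pose just before it. camera_model takes no time and is no camera call; for the wrist camera it gives the pose at the moment of the call.
- arm.job_done(): hands the job in, once; it reports no verdict.
Trained networks look in the newest picture that a camera, given by its name, has taken for a name from the list of things; names that differ only in an ending like _2 or _b are one class to them, and where a whole thing is asked for, a point or a joint stands for the part that bears it (a point fixed in the world has none). Each returns a list of dicts, best first, with "conf" (0 to 1); they miss things now and then, are a little off and sometimes report something else, mostly with a low value. They report only what shows in the picture. A call takes as long as a camera call.
- nets.boxes_of(camera, name): "position" ([column, row] as shares, 0 to 1, of the picture: columns of its width, rows of its height, amid what is visible of it).
The state is a dict: "clock": time; "joints": joint angles; "joint_vel": joint speeds; "joint_efforts": joint torques, N m; "position": TCP position; "ee_rot": TCP orientation; "contact_force": force on the tool from outside, world axes, zero at the start; "wrist_torque": the same for the moment, N m; "gripper_width": finger opening in mm.
Only numpy, scipy, OpenCV 4.12 (cv2) and the standard library are available. Lean on these libraries where they do the work, as an engineer would, in place of code of your own. Each camera call takes 0.05 s, during which the arm holds its last target.

TASK

By its pull tab, swing the blue flap on top of the small grey fume extractor up and back until it stands open by itself, then draw the brittle filter plate hidden beneath it straight up out of its slot by the orange grip tab, gripping gently (never more than about 40 N of grip). Finish still holding the plate upright in the air in front of the upright light panel, centred on its lit face, square to it and about 5 cm away, without ever touching the panel. Leave the flap open and the other things on the bench where they are.

Things in the scene. Friction and masses are not known exactly. Their poses are not given: they have to be found in the camera images.
- extractor: grey benchtop fume extractor, fixed to the bench; housing 120 (its x, depth) x 130 (its y, width) x 95 mm high, closed by the blue flap on top. Origin: centre of its underside on the bench; x points to the rear (away from the robot), y to its left, z up; the front with louvres faces -x. The flat deck is at z = 95 mm; in it, at x = -8 mm, is the slot for the filter plate (12 mm in x, 90 mm in y, floor at z = 12 mm)
- flap (a joint): the flap's hinge, rad: 0 shut, 1.57 upright, stop at 1.85; it may start slightly ajar. Stiff hinge: the flap stays wherever it is left; moving it takes about 2 N at the tab
- flap_hinge (a point): point on the flap's hinge axis, middle of the extractor's rear top edge (extractor frame: x 60, y 0, z 95 mm); the axis runs along the extractor's y; its attitude turns with the flap. The flap is a blue hood 120 x 130 x 43 mm, open below and hinged at its rear lower edge; standing open it lies wholly behind the hinge line
- flap_tab (a point): grip point on the black pull tab of the flap: the tab juts 30 mm forward from the top of the flap's front wall, is 18 mm wide (along the hinge axis) and 6 mm thick; this point is 17 mm out from the wall, in the middle of the tab's width. In the hinge's turning frame it lies 137 mm forward (-x) and 40 mm up. Pinched from above across its width, with the fingertips a few mm below it, it pivots between the fingers as the flap swings
- filter_plate: loose filter plate, white frame with copper-brown core, 8 (x) x 84 (y) x 80 mm (z) and on top an orange grip tab 10 mm thick (x), 34 mm wide (y), from z = 80 to 116 mm; mass about 100 g. Origin: centre of its lower edge; x is its face normal, z up. It stands upright in the slot with about 2 mm play in thickness and 3 mm at each end, about parallel to the hinge; its tab rises 33 mm above the deck and the plate's shoulders are 3 mm below it. It must rise 83 mm to clear the slot
- filter_tab (a point): grip point in the middle of the orange tab, 106 mm above the plate's lower edge, 10 mm below the tab's top
- filter_center (a point): centre of the plate's 84 x 80 mm body, 40 mm above its lower edge
- light_panel: upright light panel fixed on the bench: aluminium slab 12 (x) x 120 (y) x 132 mm, top at 140 mm, on a dark foot that reaches 23 mm in front of the slab's middle and 8 mm up. Origin: on the bench under the slab's middle; its lit face looks along -x (roughly to the robot)
- panel_face (a point): centre of the white lit face (104 x 110 mm), 77 mm above the bench; its axes are the panel's: -x out of the face, y along it, z up
- red_tin: bystander: red enamelled tin, lid shut, 83 x 120 x 54 mm, lying on the bench; origin at the centre of its underside
- graphite_block: bystander: flat black graphite pad, 52 x 82 x 11 mm, lying on the bench; origin at the centre of its underside
- small_hammer: bystander: small hammer, 53 x 138 x 17 mm, lying on the bench; origin at the centre of its underside
- cork: bystander: brown cork block, 30 x 60 x 24 mm, lying on the bench; origin at the centre of its underside
- lighter: bystander: black lighter, 24 x 65 x 12 mm, lying on the bench; origin at the centre of its underside

How it is judged:
By the outcome, as a careful person would: the job done as asked, in the order asked, and still so for the second after the job is handed in, while the arm keeps its last pose, push and grip.
It also fails if it takes over 58 s, if anything falls off the work surface, if the arm or the gripper's body presses on something with over 40 N, if the wrist force passes 120 N, or if a joint passes its speed limit or range.

## Working session

There is one attempt and no reset: what is moved stays moved. The work goes in short steps, Python scripts to look and compute and a tool call to move; the robot and the scene stay as the last step left them, time stands still between calls to the robot, and variables do not carry over. Pictures are saved under pics/ and viewed, and the job is handed in when it is done.

Besides the shell and the picture viewer there is one more tool, called after "Call:" as name(argument=value, ...) on one line, values as JSON. jog_arm: Moves the arm, as the interface text tells. Its arguments: {"type":"object","properties":{"rows":{"type":"array","items":{"type":"array"}}},"required":["rows"]}

```bash
ls; mkdir -p pics; python3 - <<'E'
from bench import arm, eyes, nets
import cv2
print(arm.read_state())
for n in ["scene","side","wrist"]:
    im=eyes.get_image(n); cv2.imwrite(f"pics/{n}0.png",im[:,:,::-1]); print(n,eyes.camera_model(n))
    for t in ["extractor","flap_tab","flap_hinge","light_panel","panel_face","filter_tab"]:
        print(t,[(x['conf'],x['position']) for x in nets.boxes_of(n,t)][:2])
print(arm.read_state()['clock'])
E
```

```text
pics
{'clock': 0.0, 'joints': array([ 2.58622662e-01,  3.85558802e-01,  6.61349478e-03, -5.08050859e-04,
       -1.19402090e+00, -2.58579231e-01]), 'joint_vel': array([ 0.00046874, -0.0003082 ,  0.00161706, -0.00052696,  0.00132967,
        0.00056024]), 'joint_efforts': array([-9.55001960e-04, -3.92286408e+01,  1.88399577e+01,  4.18616563e+00,
       -4.72148502e-03,  8.27910434e-07]), 'position': array([6.24402839e+02, 3.22980053e-02, 2.30214076e+02]), 'ee_rot': array([-0.70705543,  0.70715726,  0.00074957, -0.00081914]), 'contact_force': array([-0.18867007, -0.43527095,  0.7132964 ]), 'wrist_torque': array([ 0.02418145, -0.04957059,  0.05146741]), 'gripper_width': 85.34099412927688}
scene {'K': array([[509.23204691,   0.        , 324.30700243],
       [  0.        , 509.23204691, 200.06088453],
       [  0.        ,   0.        ,   1.        ]]), 'k1': -0.024554021268325187, 'rvec': array([ 0.67765683, -2.68488993,  1.01912277]), 'tvec': array([ 381.67754461,  320.64139488, 1321.90823803])}
extractor [(0.92, [0.5541, 0.423]), (0.17, [0.4173, 0.5763])]
flap_tab [(0.8, [0.5534, 0.38
[... 506 characters left out ...]
]
flap_tab [(0.91, [0.5145, 0.6362]), (0.24, [0.5334, 0.859])]
flap_hinge [(0.76, [0.5181, 0.6422])]
light_panel [(0.66, [0.4923, 0.4062]), (0.38, [0.5173, 0.6428])]
panel_face [(0.7, [0.4889, 0.4033]), (0.65, [0.5112, 0.6362])]
filter_tab []
wrist {'K': array([[285.60772598,   0.        , 325.63771703],
       [  0.        , 285.60772598, 202.02706906],
       [  0.        ,   0.        ,   1.        ]]), 'k1': -0.028509288788748883, 'rvec': array([-1.17764220e-03, -3.10706986e+00, -4.62660724e-01]), 'tvec': array([624.46035653, -38.21852443, 378.132288  ])}
extractor []
flap_tab []
flap_hinge []
light_panel [(0.58, [0.5623, 0.7855])]
panel_face [(0.59, [0.5603, 0.7775])]
filter_tab []
1.05
```

View pics/scene0.png

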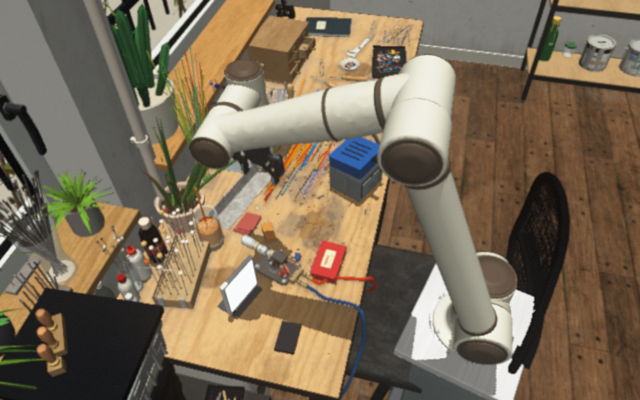

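View pics/side0.png

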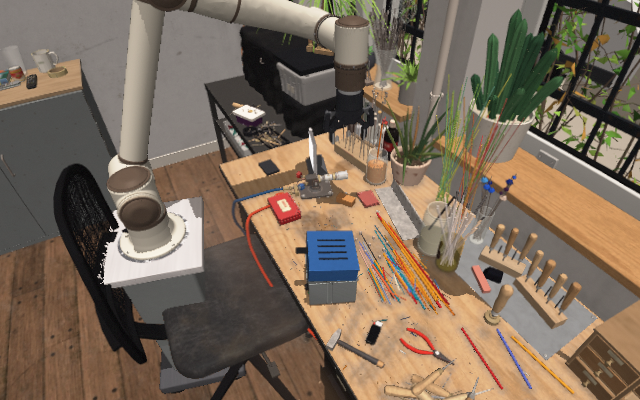

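View pics/wrist0.png

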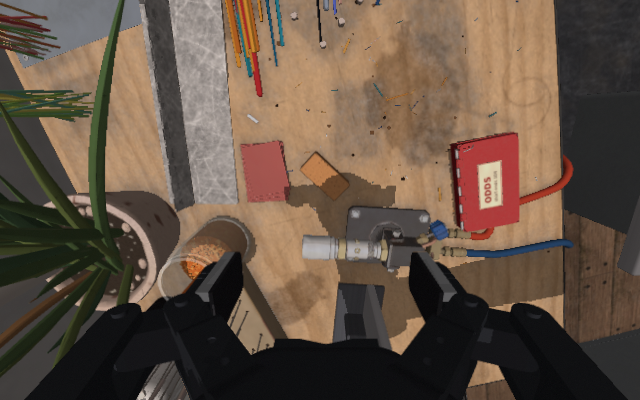

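```bash
python3 - <<'E'
import cv2
s=cv2.imread('pics/scene0.png'); d=cv2.imread('pics/side0.png'); w=cv2.imread('pics/wrist0.png')
def c(im,x,y,wd,h,k,n): cv2.imwrite('pics/'+n,cv2.resize(im[y:y+h,x:x+wd],None,fx=k,fy=k,interpolation=cv2.INTER_CUBIC))
c(s,310,120,90,100,6,'c1.png');c(d,280,215,100,100,6,'c2.png');c(s,200,210,130,110,5,'c3.png');c(d,250,110,130,110,5,'c4.png')
E
```

```text
(no output)
```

View pics/c1.png

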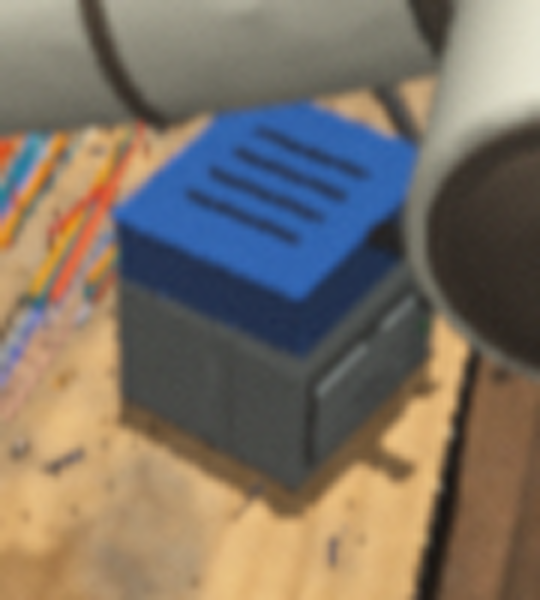

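View pics/c2.png

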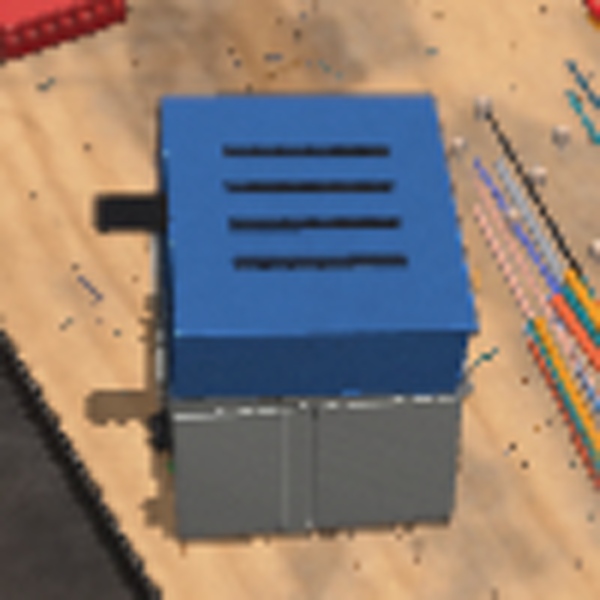

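View pics/c3.png

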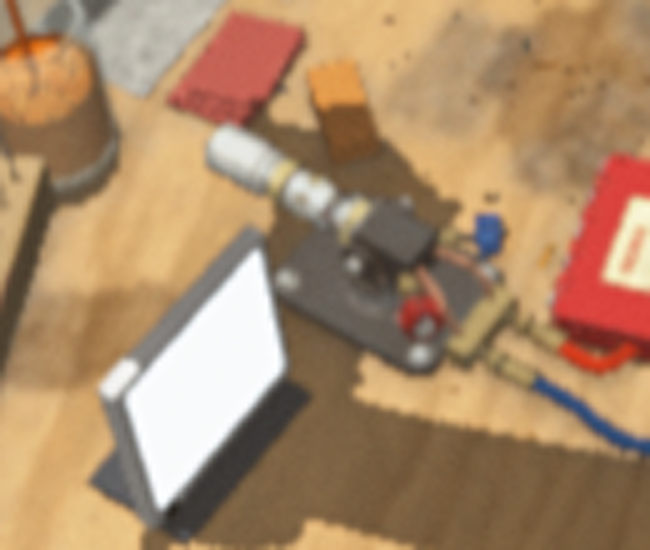

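View pics/c4.png

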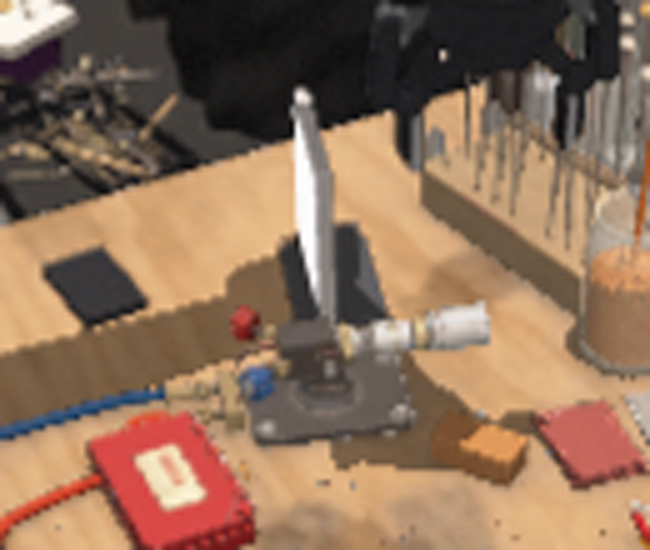

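```bash
cat > h.py <<'E'
import numpy as np, cv2
from scipy.optimize import least_squares
from scipy.spatial.transform import Rotation as R
def proj(m,P):
    P=np.atleast_2d(P).astype(float)
    d=np.array([m['k1'],0,0,0,0.])
    return cv2.projectPoints(P,np.array(m['rvec']),np.array(m['tvec']),np.array(m['K']),d)[0].reshape(-1,2)
def T(p,P):  # p x,y,yaw[,z]
    c,s=np.cos(p[2]),np.sin(p[2]); P=np.atleast_2d(P).astype(float)
    return np.c_[p[0]+c*P[:,0]-s*P[:,1], p[1]+s*P[:,0]+c*P[:,1], P[:,2]+(p[3] if len(p)>3 else 0)]
def fit(obs,p0):
    # obs: list of (model, pts3, px)
    f=lambda p: np.concatenate([(proj(m,T(p,P))-px).ravel() for m,P,px in obs])
    r=least_squares(f,p0,loss='soft_l1',f_scale=1.5,x_scale=[100,100,1,100][:len(p0)])
    return r.x, f(r.x).reshape(-1,2)
def ray(m,px):
    Rm=cv2.Rodrigues(np.array(m['rvec']))[0]; t=np.array(m['tvec'])
    u=cv2.undistortPoints(np.array([[px]],float),np.array(m['K']),np.array([m['k1'],0,0,0,0.])).ravel()
    d=Rm.T@np.array([u[0],u[1],1]); return -Rm.T@t, d/np.linalg.norm(d)
def tri(L):
    A=np.zeros((3,3));b=np.zeros(3)
    for m,px in L:
        o,d=ray(m,px);Q=np.eye(3)-np.outer(d,d);A+=Q;b+=Q@o
    X=np.linalg.solve(A,b); return X,[proj(m,X)[0]-px for m,px in L]
E
python3 - <<'E'
from h import *
from bench import eyes
S=eyes.camera_model('scene');D=eyes.camera_model('side')
sd=lambda a:np.array(a)/6+[280,215]
sc=lambda a:np.array(a)/6+[310,120]
P=lambda *a:np.array(a,float)
X=60;Y=65
obs=[(D,P([-X,-Y,138],[X,-Y,138],[X,Y,138],[-X,Y,138],[-X,Y,0],[X,Y,0]),sd([(162,97),(433,97),(475,330),(175,335),(180,537),(448,522)])),
(S,P([X,-Y,138],[-X,-Y,138],[-X,Y,138],[-X,-Y,0],[X,-Y,0]),sc([(118,213),(300,298),(418,150),(300,490),(118,415)]))]
for p0 in ([550,200,0.],[550,200,0.,0]):
    p,r=fit(obs,p0);print(p.round(3));print(r.round(1).tolist())
# tab tri
print(tri([(D,sd([130,213])),(S,sc([388,235]))]))
sc=lambda a:np.array(a)/5+[200,210];sd=lambda a:np.array(a)/5+[250,110]
obs=[(S,P([-6,52,132],[-6,-52,132],[-6,52,22],[-6,-52,22]),sc([(263,250),(125,402),(288,368),(163,515)])),
(D,P([-6,60,140],[6,60,140],),sd([(318,150),(333,160)]))]
for p0 in ([550,-200,0.3],[550,-200,.3,0]):
    p,r=fit(obs,p0);print(p.round(3));print(r.round(1).tolist())
for k,q in [('burner red knob',((420,318),(243,322))),('burner bodytop',((400,215),(308,325))),('nozzle tip',((228,140),(487,310))),('blue knob',((488,235),(258,380)))]:
    print(k,tri([(S,sc(q[0])),(D,sd(q[1]))]))
E
```

```text
[ 493.792 -311.632    1.481]
[[54.7, 34.8], [-0.9, -0.9], [-57.3, -33.9], [-1.6, 2.2], [-0.4, 1.5], [-50.5, -32.3], [-2.6, -0.6], [-12.1, -36.5], [4.0, 3.2], [-12.8, -37.3], [-2.1, -3.2]]
[ 5.25757e+02 -3.04465e+02  2.93000e-01 -1.29816e+02]
[[28.0, 73.7], [20.6, 53.8], [-13.0, -16.5], [1.1, -0.3], [1.7, -5.6], [-9.9, -19.9], [0.9, 7.5], [5.8, -1.9], [-20.1, 51.1], [4.0, -6.1], [1.1, 1.7]]
(array([ 423.82578796, -300.48211469,  145.91487392]), [array([ 0.26747981, -0.13055389]), array([0.22234727, 0.09758178])])
[549.905 225.64    3.121]
[[-2.4, -0.1], [0.6, -0.0], [-2.4, -0.4], [-0.3, -0.2], [-1.4, 4.6], [-7.8, 3.1]]
[545.406 229.296   3.122   9.293]
[[-2.3, -0.5], [0.6, -0.2], [-2.2, -0.6], [-0.2, -0.1], [-2.9, 2.0], [-9.4, 0.4]]
burner red knob (array([492.16769675, 125.30363272,  51.66941495]), [array([-0.83220945, -0.45179002]), array([-0.64702873,  0.34565339])])
burner bodytop (array([529.37855447,  83.92355178,  71.99655155]), [array([-1.00440268, -0.57936595]), array([-0.81801512,  0.45940728])])
nozzle tip (array([651.66551097,  79.13202796,  62.54685478]), [array([-1.95152833, -1.32455498]), array([-1.63879763,  1.03770722])])
blue knob (array([488.87142063,  60.3891493 ,  50.79280429]), [array([-1.0717996 , -0.57315727]), array([-0.88801011,  0.46785659])])
```

```bash
python3 - <<'E'
from h import *
from bench import eyes
S=eyes.camera_model('scene');D=eyes.camera_model('side')
sd=lambda a:np.array(a)/6+[280,215]
sc=lambda a:np.array(a)/6+[310,120]
P=lambda *a:np.array(a,float)
X=60;Y=-65
obs=[(D,P([-X,-Y,138],[X,-Y,138],[X,Y,138],[-X,Y,138],[-X,Y,0],[X,Y,0]),sd([(162,97),(433,97),(475,330),(175,335),(180,537),(448,522)])),
(S,P([X,-Y,138],[-X,-Y,138],[-X,Y,138],[-X,-Y,0],[X,-Y,0]),sc([(118,213),(300,298),(418,150),(300,490),(118,415)]))]
for p0 in ([550,-300,0.],[550,-300,0.,0]):
    p,r=fit(obs,p0);print(p.round(3));print(r.round(1).tolist())
    print('tab',T(p,[[60-137,0,135]]))
# flap only with hinge angle unknown: print lower flap edge
print(tri([(D,sd([130,213])),(S,sc([388,235]))]))
sc=lambda a:np.array(a)/5+[200,210];sd=lambda a:np.array(a)/5+[250,110]
obs=[(S,P([-6,-52,132],[-6,52,132],[-6,-52,22],[-6,52,22]),sc([(263,250),(125,402),(288,368),(163,515)])),
(D,P([-6,-60,140],[6,-60,140],),sd([(318,150),(333,160)]))]
for p0 in ([550,200,0.],[550,200,.0,0]):
    p,r=fit(obs,p0);print(p.round(3));print(r.round(1).tolist())
E
```

```text
[ 4.94690e+02 -3.12176e+02 -1.55000e-01]
[[-1.5, 2.2], [-0.9, -1.0], [-0.0, -0.6], [-0.7, 2.5], [0.3, 1.8], [1.5, 0.5], [-2.7, -0.5], [-0.7, 2.0], [3.7, 2.7], [-2.3, 0.9], [-2.2, -3.1]]
tab [[ 418.60895927 -300.31296149  135.        ]]
[ 4.94008e+02 -3.13385e+02 -1.58000e-01  4.36100e+00]
[[-1.7, 1.3], [-0.9, -1.8], [-0.1, -1.2], [-1.0, 1.8], [0.0, 1.3], [1.4, 0.1], [-2.3, -1.7], [-0.4, 0.8], [4.2, 1.6], [-2.0, -0.1], [-1.9, -4.2]]
tab [[ 417.96458185 -301.28390826  139.36115817]]
(array([ 423.82578796, -300.48211469,  145.91487392]), [array([ 0.26747981, -0.13055389]), array([0.22234727, 0.09758178])])
[ 5.61261e+02  2.25189e+02 -3.20000e-02]
[[-2.0, 0.1], [0.6, -0.1], [-2.0, -0.2], [-0.2, -0.2], [-1.7, 4.7], [-1.3, 2.3]]
[ 5.57849e+02  2.28051e+02 -2.90000e-02  7.45700e+00]
[[-2.0, -0.3], [0.6, -0.2], [-1.9, -0.5], [-0.2, -0.2], [-2.9, 2.6], [-2.5, 0.1]]
```

```bash
cat >> h.py <<'E'
def st(): 
    from bench import arm
    s=arm.read_state(); return s, R.from_quat(s['ee_rot']), np.array(s['position'])
def goto(pos,Rt,s=None):
    """print tool-frame shift (cm) and rotvec (deg) from present measured pose to target"""
    s,Rc,p=st()
    print('shift cm',(Rc.inv().apply(np.array(pos)-p)/10).round(2),'rotvec deg',np.degrees((Rc.inv()*Rt).as_rotvec()).round(2))
def down(jawyaw):
    # tool z down, tool y along angle jawyaw in the world xy plane
    y=np.array([np.cos(jawyaw),np.sin(jawyaw),0]);z=np.array([0,0,-1.]);x=np.cross(y,z)
    return R.from_matrix(np.c_[x,y,z])
def snap(n,fn):
    from bench import eyes
    m=eyes.camera_model(n); im=eyes.get_image(n); cv2.imwrite('pics/'+fn,im[:,:,::-1]); np.save('pics/'+fn+'.npy',dict(m),allow_pickle=True); return im,m
def ldm(fn): return np.load('pics/'+fn+'.npy',allow_pickle=True).item()
E
python3 - <<'E'
from h import *
from bench import eyes
s,Rc,p=st(); m=eyes.camera_model('wrist')
Rm=cv2.Rodrigues(m['rvec'])[0]; c=-Rm.T@m['tvec']
print(p,Rc.as_matrix().round(2),c, 'cam in tool',Rc.inv().apply(c-p), (Rc.inv().as_matrix()@Rm.T).round(2))
for a in (np.pi/2-.155, -np.pi/2-.155): goto([424-20,-300,240],down(a))
E
```

```text
[6.24988779e+02 9.37354660e-03 2.31337801e+02] [[-0. -1.  0.]
 [-1.  0. -0.]
 [ 0. -0. -1.]] [624.35266333 -74.09610794 372.93820904] cam in tool [  74.10792554    0.62841892 -141.59916289] [[-0.   -0.96 -0.29]
 [ 1.   -0.   -0.  ]
 [ 0.   -0.29  0.96]]
shift cm [30.   22.1  -0.87] rotvec deg [-0.    0.   98.88]
shift cm [30.   22.1  -0.87] rotvec deg [ -0.    -0.   -81.12]
```

Call:
jog_arm(rows=[[[4.3,3.1,-0.4],[0,0,0],5],[[4.3,3.1,-0.4],[0,0,0],5],[[4.3,3.1,-0.4],[0,0,0],5],[[4.3,3.1,-0.4],[0,0,0],5],[[4.3,3.1,-0.4],[0,0,0],5],[[4.3,3.1,-0.4],[0,0,0],5],[[4.2,3.1,-0.4],[0,0,0],5],[[0,0,0],[0,0,9.9],5],[[0,0,0],[0,0,9.9],5],[[0,0,0],[0,0,9.9],5]])

```text
clock: 2.3
position: [407.7, -300.2, 259.5]
ee_rot: [-0.5, 0.866, -0.0, 0.0]
contact_force: [-0.5, -0.0, -0.3]
gripper_width: 50.1
```

Call:
jog_arm(rows=[[[0,0,0],[0,0,9.9],5],[[0,0,0],[0,0,9.9],5],[[0,0,0],[0,0,9.9],5],[[0,0,0],[0,0,9.9],5],[[0,0,0],[0,0,9.9],5],[[0,0,0],[0,0,9.9],5],[[0,0,0],[0,0,9.9],5],[[0,0,0],[0,0,0],5]])

```text
clock: 3.3
position: [408.0, -300.0, 259.4]
ee_rot: [0.077, 0.997, -0.0, 0.0]
contact_force: [0.1, 0.3, -0.5]
gripper_width: 50.2
```

```bash
python3 - <<'E'
from h import *
from bench import arm,nets
im,m=snap('wrist','w1.png'); s=arm.read_state(); print(s['clock'],s['position'],s['joints'])
print(nets.boxes_of('wrist','flap_tab'))
p=[494.7,-312.2,-.155]
print(proj(m,T(p,[[-60,-65,0],[-60,65,0],[-60,-65,138],[-60,65,138],[60,-65,138],[60,65,138]])).round(0))
E
```

```text
3.35 [ 407.9776512  -299.97262342  259.41601227] [-3.12930875e-01  1.61098075e-01 -2.30725161e-01  3.36794983e-05
 -1.17875929e+00 -1.41197105e+00]
[{'position': [0.5067, 0.6478], 'conf': 0.56}]
[[282. 189.]
 [371. 189.]
 [261. 224.]
 [393. 224.]
 [269. 324.]
 [385. 324.]]
```

View pics/w1.png

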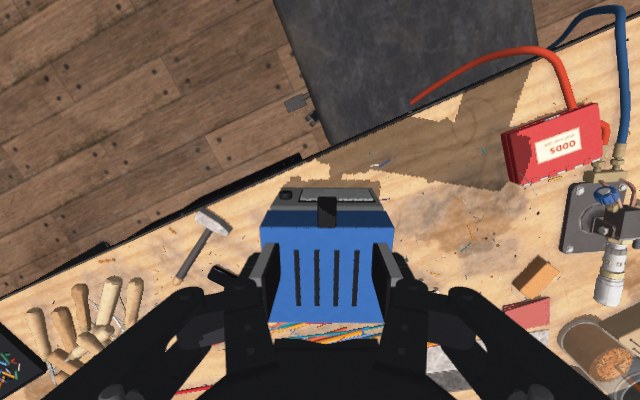

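```bash
python3 - <<'E'
import cv2
w=cv2.imread('pics/w1.png')
cv2.imwrite('pics/c5.png',cv2.resize(w[180:335,250:405],None,fx=5,fy=5,interpolation=cv2.INTER_CUBIC)[:600*2])
E
```

```text
(no output)
```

View pics/c5.png

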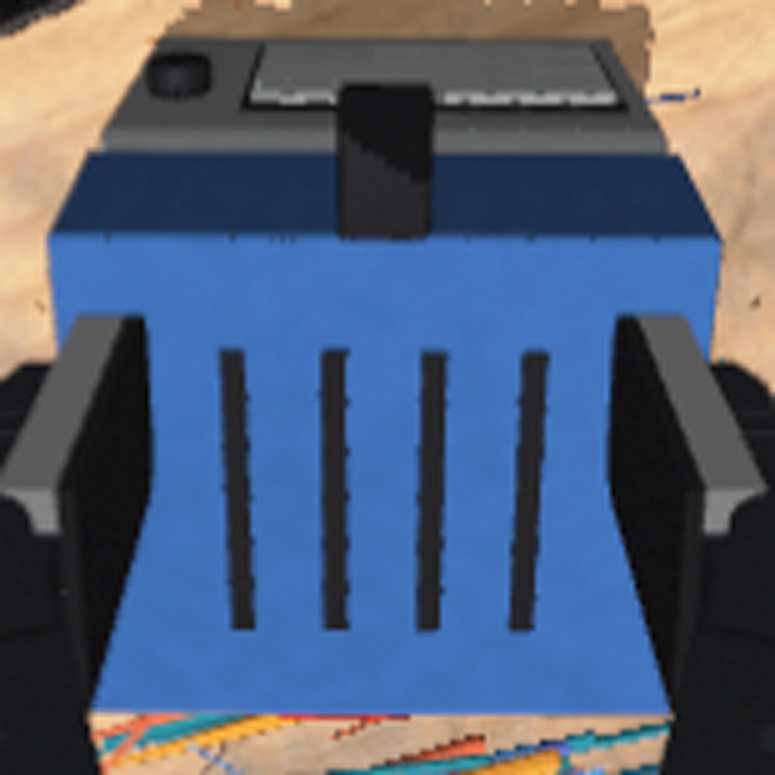

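```bash
cat >> h.py <<'E'
def flap(P,th):
    P=np.atleast_2d(P).astype(float); c,s=np.cos(th),np.sin(th)
    return np.c_[60+P[:,0]*c+P[:,2]*s, P[:,1], 95-P[:,0]*s+P[:,2]*c]
E
python3 - <<'E'
from h import *
from bench import eyes
S=eyes.camera_model('scene');D=eyes.camera_model('side');W=ldm('w1.png')
P=lambda *a:np.array(a,float)
a=lambda k,o,L:np.array(L)/k+o
o6d=[280,215];o6s=[310,120];Y=65
H=[(D,P([-60,-Y,0],[60,-Y,0]),a(6,o6d,[(180,537),(448,522)])),
(S,P([-60,Y,0],[60,Y,0]),a(6,o6s,[(300,490),(118,415)])),
(W,P([-60,-Y,0],[-60,Y,0]),a(5,[250,180],[(160,40),(612,40)]))]
F=[(D,P([-120,Y,43],[0,Y,43],[0,-Y,43],[-120,-Y,43],[-120,-Y,0],[0,-Y,0]),a(6,o6d,[(162,97),(433,97),(475,330),(175,335),(170,397),(462,397)])),
(S,P([0,Y,43],[-120,Y,43],[-120,Y,0],[0,Y,0]),a(6,o6s,[(118,213),(300,298),(300,357),(120,280)])),
(W,P([-120,-Y,43],[-120,Y,43],[0,-Y,43],[0,Y,43],[-150,-9,43],[-150,9,43],[-120,-Y,0],[-120,Y,0]),a(5,[250,180],[(48,235),(722,237),(88,713),(672,715),(340,85),(433,85),(90,153),(678,153)]))]
def f(p):
    r=[(proj(m,T(p[:3],X))-x).ravel() for m,X,x in H]+[(proj(m,T(p[:3],flap(X,p[3])))-x).ravel() for m,X,x in F]
    return np.concatenate(r)
r=least_squares(f,[495,-312,-.155,.05],x_scale=[100,100,1,1],loss='soft_l1',f_scale=1)
p=r.x;print(p.round(3));print(f(p).reshape(-1,2).round(1).tolist())
print('tab',T(p[:3],flap([[-137,0,40]],p[3])),np.linalg.inv(r.jac.T@r.jac).diagonal()**.5)
for ii in ([0],[1],[2]):
    Hh=[H[i] for i in ii];Ff=[F[i] for i in ii]
    f2=lambda p:np.concatenate([(proj(m,T(p[:3],X))-x).ravel() for m,X,x in Hh]+[(proj(m,T(p[:3],flap(X,p[3])))-x).ravel() for m,X,x in Ff])
    q=least_squares(f2,[495,-312,-.155,.05],x_scale=[100,100,1,1]).x;print(ii,q.round(3))
E
```

```text
[ 4.91942e+02 -3.12069e+02 -1.60000e-01  6.60000e-02]
[[-0.9, 1.9], [0.4, 0.8], [-1.7, 1.3], [-1.5, -2.9], [-0.4, -1.1], [-0.9, -0.7], [-1.4, 0.1], [-0.8, -0.9], [-0.1, -0.3], [-0.8, 0.5], [-0.5, 1.3], [-0.0, -0.4], [-2.7, -0.6], [-0.8, 0.0], [-0.6, 0.7], [-2.1, -1.3], [-0.2, -0.3], [0.2, -0.2], [0.5, 1.3], [0.2, 1.2], [-0.6, 0.5], [0.3, 0.6], [-0.1, -0.9], [0.2, -0.4]]
tab [[ 418.80818512 -300.28664055  143.91306569]] [0.71167677 0.41101132 0.00497658 0.00877466]
[0] [ 4.94755e+02 -3.10797e+02 -1.85000e-01  5.30000e-02]
[1] [ 4.86731e+02 -3.11753e+02 -1.47000e-01  9.30000e-02]
[2] [ 4.92437e+02 -3.12138e+02 -1.61000e-01  5.80000e-02]
```

```bash
python3 - <<'E'
from h import *
goto([418.8,-300.3,137],down(np.pi/2-.16))
E
```

```text
shift cm [-1.08  0.14 12.24] rotvec deg [-0.    0.01  0.32]
```

Call:
jog_arm(rows=[[[-0.5,0.1,3],[0,0,0.3],4],[[-0.5,0,3],[0,0,0],4],[[0,0,3],[0,0,0],4],[[0,0,2],[0,0,0],4],[[0,0,0],[0,0,0],4],[[0,0,0],[0,0,0],4]])

```text
clock: 4.15
position: [418.7, -300.9, 150.3]
ee_rot: [0.08, 0.997, -0.0, 0.001]
contact_force: [-0.7, -0.2, -0.3]
gripper_width: 40.0
```

```bash
python3 - <<'E'
from h import *
im,m=snap('wrist','w2.png'); s,Rc,p=st(); print(s['clock'],p)
q=[491.9,-312.1,-.16]
print(proj(m,T(q,flap([[-137,0,43],[-150,-9,43],[-150,9,43],[-120,0,43]],.06))))
cv2.imwrite('pics/c6.png',cv2.resize(im[100:400,160:480,::-1],None,fx=2,fy=2))
E
```

```text
4.2 [ 418.81995418 -300.92925931  150.5075556 ]
[[326.71779227 253.51803673]
 [310.30789425 232.87816206]
 [343.1004949  232.83139978]
 [326.73530385 278.77357578]]
```

View pics/c6.png

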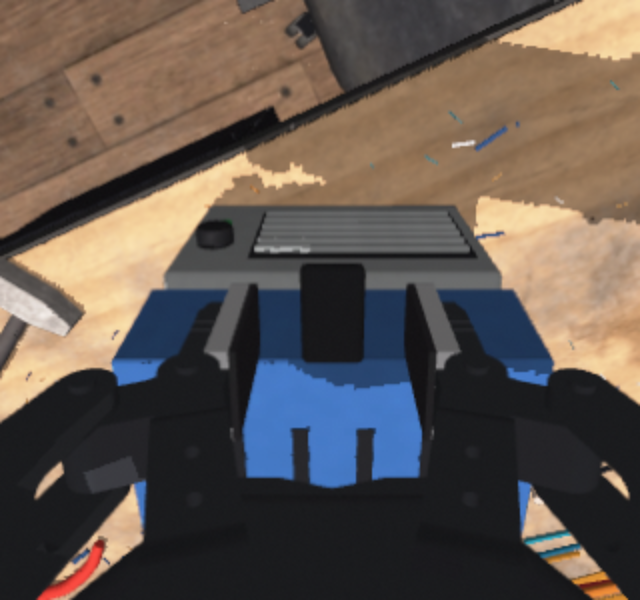

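Call:
jog_arm(rows=[[[0,0,1.4],[0,0,0],3],[[0,0,0],[0,0,0],2.4],[[0,0,0],[0,0,0],1.9],[[0,0,0],[0,0,0],1.9]])

```text
clock: 4.7
position: [418.2, -300.7, 135.5]
ee_rot: [0.081, 0.997, -0.0, 0.0]
contact_force: [0.9, 0.6, -0.7]
gripper_width: 19.7
```

Call:
jog_arm(rows=[[[0,0,0],[0,0,0],1.75],[[0,0,0],[0,0,0],1.75]])

```text
clock: 4.95
position: [418.2, -300.7, 135.6]
ee_rot: [0.081, 0.997, -0.0, 0.0]
contact_force: [0.3, -1.1, 0.4]
gripper_width: 17.7
```

```bash
python3 - <<'E'
from h import *
for i in range(2): s,Rc,p=st();print(s['gripper_width'],p,s['contact_force'])
E
```

```text
17.672742384127734 [ 418.16651584 -300.74492896  135.55733076] [ 0.31052631 -1.08019608  0.39070771]
17.672742384127734 [ 418.16651584 -300.74492896  135.55733076] [ 0.31052631 -1.08019608  0.39070771]
```

Call:
jog_arm(rows=[[[0,0,0],[0,0,0],1.7],[[0,0,0],[0,0,0],1.7]])

```text
clock: 5.2
position: [418.1, -300.7, 135.4]
ee_rot: [0.081, 0.997, -0.0, 0.0]
contact_force: [-0.8, -1.8, 0.6]
gripper_width: 17.4
```

```bash
python3 - <<'E'
from h import *
for i in range(2): s,Rc,p=st();print(s['gripper_width'],p,s['contact_force'])
E
```

```text
17.371171834727928 [ 418.0937474  -300.72884003  135.43937724] [-0.75028798 -1.76541853  0.61298809]
17.371171834727928 [ 418.0937474  -300.72884003  135.43937724] [-0.75028798 -1.76541853  0.61298809]
```

Call:
jog_arm(rows=[[[0,0,0],[0,0,0],1.5],[[0,0,0],[0,0,0],1.5]])

```text
clock: 5.45
position: [418.0, -300.7, 135.4]
ee_rot: [0.081, 0.997, -0.0, 0.0]
contact_force: [-0.4, -1.6, 0.3]
gripper_width: 16.2
```

```bash
python3 - <<'E'
from h import *
for i in range(2): s,Rc,p=st();print(s['gripper_width'],p,s['contact_force'])
E
```

```text
16.200229394436047 [ 418.03988054 -300.71007333  135.40073943] [-0.44570664 -1.59947339  0.25858054]
16.200229394436047 [ 418.03988054 -300.71007333  135.40073943] [-0.44570664 -1.59947339  0.25858054]
```

Call:
jog_arm(rows=[[[0,0,0],[0,0,0],1.2],[[0,0,0],[0,0,0],1.2]])

```text
clock: 5.7
position: [418.0, -300.7, 135.4]
ee_rot: [0.081, 0.997, -0.0, 0.0]
contact_force: [-1.1, -1.0, 0.2]
gripper_width: 16.3
```

```bash
python3 - <<'E'
from h import *
for i in range(2): s,Rc,p=st();print(s['gripper_width'],p,s['contact_force'])
E
```

```text
16.25443230095343 [ 418.02428326 -300.70718104  135.37698791] [-1.06390154 -1.014425    0.16072769]
16.25443230095343 [ 418.02428326 -300.70718104  135.37698791] [-1.06390154 -1.014425    0.16072769]
```

```bash
python3 - <<'E'
import numpy as np
th=np.linspace(.06,1.74,22); a=th+.284
x=-142.7*np.cos(a)/10;z=142.7*np.sin(a)/10
for i in range(21): print(i,th[i+1].round(2),'[[%.2f,0,%.2f],[0,0,0],1.65],'%(-(x[i+1]-x[i]),-(z[i+1]-z[i])))
E
```

```text
0 0.14 [[-0.43,0,-1.06],[0,0,0],1.65],
1 0.22 [[-0.51,0,-1.02],[0,0,0],1.65],
2 0.3 [[-0.59,0,-0.98],[0,0,0],1.65],
3 0.38 [[-0.67,0,-0.93],[0,0,0],1.65],
4 0.46 [[-0.74,0,-0.87],[0,0,0],1.65],
5 0.54 [[-0.81,0,-0.81],[0,0,0],1.65],
6 0.62 [[-0.87,0,-0.74],[0,0,0],1.65],
7 0.7 [[-0.92,0,-0.67],[0,0,0],1.65],
8 0.78 [[-0.97,0,-0.59],[0,0,0],1.65],
9 0.86 [[-1.02,0,-0.51],[0,0,0],1.65],
10 0.94 [[-1.06,0,-0.43],[0,0,0],1.65],
11 1.02 [[-1.09,0,-0.34],[0,0,0],1.65],
12 1.1 [[-1.11,0,-0.26],[0,0,0],1.65],
13 1.18 [[-1.13,0,-0.17],[0,0,0],1.65],
14 1.26 [[-1.14,0,-0.08],[0,0,0],1.65],
15 1.34 [[-1.14,0,0.02],[0,0,0],1.65],
16 1.42 [[-1.14,0,0.11],[0,0,0],1.65],
17 1.5 [[-1.12,0,0.20],[0,0,0],1.65],
18 1.58 [[-1.10,0,0.29],[0,0,0],1.65],
19 1.66 [[-1.08,0,0.37],[0,0,0],1.65],
20 1.74 [[-1.05,0,0.46],[0,0,0],1.65],
```

Call:
jog_arm(rows=[[[-0.43,0,-1.06],[0,0,0],1.65],[[-0.51,0,-1.02],[0,0,0],1.65],[[-0.59,0,-0.98],[0,0,0],1.65],[[-0.67,0,-0.93],[0,0,0],1.65]])

```text
clock: 6.2
position: [440.7, -304.3, 174.5]
ee_rot: [0.081, 0.997, 0.0, 0.0]
contact_force: [4.5, -6.3, -10.1]
gripper_width: 16.2
```

Call:
jog_arm(rows=[[[-0.74,0,-0.87],[0,0,0],1.65],[[-0.81,0,-0.81],[0,0,0],1.65],[[-0.87,0,-0.74],[0,0,0],1.65],[[-0.92,0,-0.67],[0,0,0],1.65]])

```text
clock: 6.7
position: [471.9, -309.3, 203.9]
ee_rot: [0.082, 0.997, 0.001, -0.002]
contact_force: [2.3, -6.4, -12.1]
gripper_width: 16.8
```

```bash
python3 - <<'E'
from h import *
im,m=snap('side','d3.png'); s,Rc,p=st(); print(s['clock'],p)
cv2.imwrite('pics/c7.png',cv2.resize(im[130:330,220:440,::-1],None,fx=3,fy=3))
E
```

```text
6.75 [ 473.16899211 -309.55616941  204.70674055]
```

View pics/c7.png

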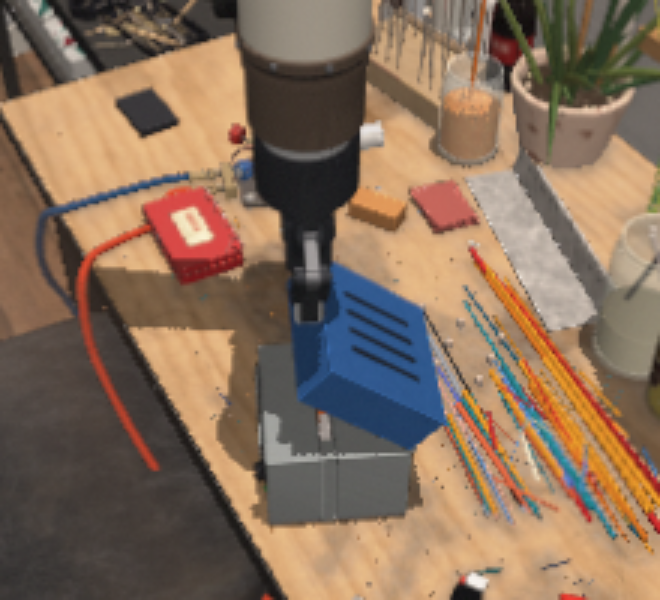

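Call:
jog_arm(rows=[[[-0.97,0,-0.59],[0,0,0],1.65],[[-1.02,0,-0.51],[0,0,0],1.65],[[-1.06,0,-0.43],[0,0,0],1.65],[[-1.09,0,-0.34],[0,0,0],1.65],[[-1.11,0,-0.26],[0,0,0],1.65]])

```text
clock: 7.38
position: [524.5, -317.8, 226.8]
ee_rot: [0.081, 0.997, 0.0, -0.001]
contact_force: [-2.5, -3.5, -9.8]
gripper_width: 16.7
```

Call:
jog_arm(rows=[[[-1.13,0,-0.17],[0,0,0],1.65],[[-1.14,0,-0.08],[0,0,0],1.65],[[-1.14,0,0.02],[0,0,0],1.65],[[-1.14,0,0.11],[0,0,0],1.65]])

```text
clock: 7.88
position: [570.4, -325.4, 229.7]
ee_rot: [0.081, 0.997, -0.0, 0.001]
contact_force: [-4.0, -0.9, -3.0]
gripper_width: 16.8
```

Call:
jog_arm(rows=[[[-1.12,0,0.2],[0,0,0],1.65],[[-1.1,0,0.29],[0,0,0],1.65],[[-1.08,0,0.37],[0,0,0],1.65],[[-1.05,0,0.46],[0,0,0],1.65],[[0,0,0],[0,0,0],1.65]])

```text
clock: 8.5
position: [616.0, -332.9, 217.0]
ee_rot: [0.08, 0.997, -0.001, 0.004]
contact_force: [3.1, 1.8, 5.1]
gripper_width: 16.6
```

```bash
python3 - <<'E'
from h import *
im,m=snap('side','d4.png'); s,Rc,p=st(); print(s['clock'],p)
a=cv2.resize(im[130:330,220:420,::-1],None,fx=3,fy=3)
cv2.imwrite('pics/c8.png',a)
E
```

```text
8.55 [ 615.5466308  -332.81595354  217.14231232]
```

View pics/c8.png

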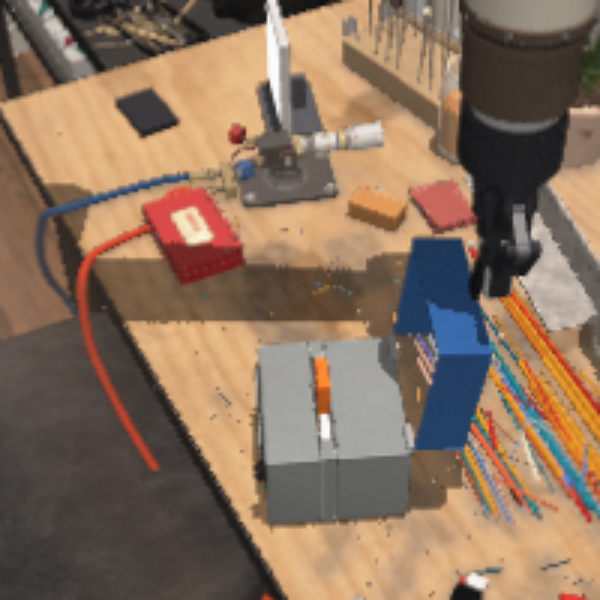

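Call:
jog_arm(rows=[[[0,0,0],[0,0,0],3],[[0,0,0],[0,0,0],4],[[0,0,-2],[0,0,0],4],[[0,0,-3],[0,0,0],4],[[3,0,-3],[0,0,0],4],[[5,0,0],[0,0,0],4],[[5,0,0],[0,0,0],4],[[2,0,0],[0,0,0],4],[[0,0,0],[0,0,0],4]])

```text
clock: 9.68
position: [462.8, -308.1, 296.0]
ee_rot: [0.082, 0.997, -0.0, 0.0]
contact_force: [-0.1, -0.6, -1.0]
gripper_width: 40.2
```

```bash
python3 - <<'E'
from h import *
from bench import nets
im,m=snap('wrist','w5.png'); s,Rc,p=st(); print(s['clock'],p)
print(nets.boxes_of('wrist','filter_tab'))
im2,m2=snap('side','d5.png')
cv2.imwrite('pics/c10.png',cv2.resize(im2[200:320,280:400,::-1],None,fx=5,fy=5,interpolation=cv2.INTER_CUBIC))
E
```

```text
9.725 [ 463.90909775 -308.28709707  295.68681841]
[{'position': [0.5105, 0.4902], 'conf': 0.76}, {'position': [0.8206, 0.5833], 'conf': 0.64}, {'position': [0.5073, 0.7645], 'conf': 0.56}]
```

View pics/w5.png

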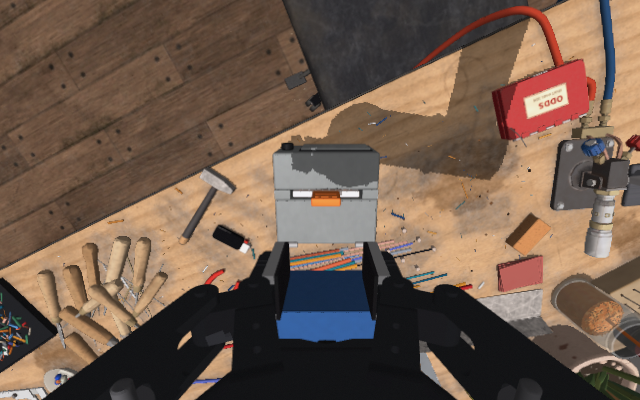

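View pics/c10.png

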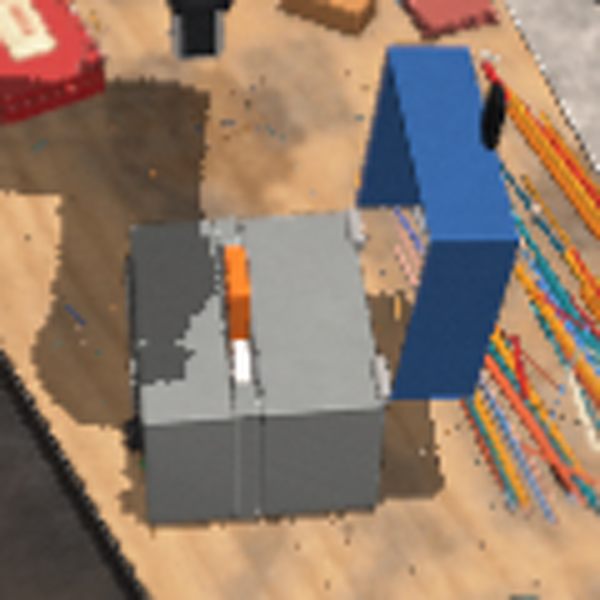

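```bash
python3 - <<'E'
from h import *
w=cv2.imread('pics/w5.png')
cv2.imwrite('pics/c11.png',cv2.resize(w[138:250,265:390],None,fx=6,fy=6,interpolation=cv2.INTER_CUBIC)[:600*2])
m=ldm('w5.png');q=[491.9,-312.1,-.16]
L=[[-60,-65,95],[-60,65,95],[60,-65,95],[60,65,95],[-8-5,-17,128],[-8-5,17,128],[-8+5,-17,128],[-8+5,17,128],[-12,-42,92],[-12,42,92],[-4,-42,92],[-4,42,92]]
print(((proj(m,T(q,L))-[265,138])*6).round(0).tolist())
E
```

```text
[[40.0, 96.0], [693.0, 93.0], [73.0, 645.0], [665.0, 643.0], [278.0, 368.0], [458.0, 368.0], [279.0, 419.0], [458.0, 418.0], [166.0, 324.0], [569.0, 323.0], [168.0, 361.0], [568.0, 360.0]]
```

View pics/c11.png

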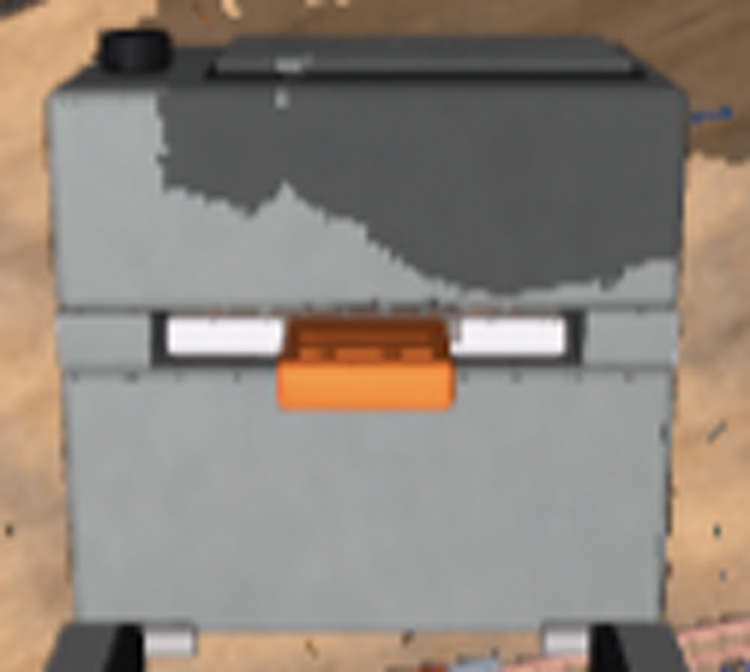

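```bash
python3 - <<'E'
from h import *
D=ldm('d5.png');q=[490.6,-312.4,-.16]
print(((proj(D,T(q,[[-13,17,128],[-3,17,128],[-3,-17,128],[-13,-17,128],[-60,65,95],[-60,-65,95],[60,-65,95]]))-[280,200])*5).round(0).tolist())
goto([482.7,-311,200],down(-.16)); goto([482.7,-311,200],down(np.pi-.16))
E
```

```text
[[218.0, 244.0], [238.0, 243.0], [245.0, 295.0], [224.0, 296.0], [124.0, 224.0], [136.0, 424.0], [382.0, 405.0]]
shift cm [-1.81  0.02  9.51] rotvec deg [-1.000e-02 -1.000e-02  8.987e+01]
shift cm [-1.81  0.02  9.51] rotvec deg [ 1.000e-02 -1.000e-02 -9.013e+01]
```

Call:
jog_arm(rows=[[[-1.8,0,0],[0,0,-9],3],[[0,0,0],[0,0,-9],3],[[0,0,0],[0,0,-9],3],[[0,0,0],[0,0,-9],3],[[0,0,0],[0,0,-9],3],[[0,0,0],[0,0,-9],3],[[0,0,0],[0,0,-9],3],[[0,0,0],[0,0,-9],3],[[0,0,0],[0,0,-9],3],[[0,0,0],[0,0,-9.1],3]])

```text
clock: 11.08
position: [483.1, -311.1, 294.5]
ee_rot: [-0.65, 0.76, 0.001, -0.0]
contact_force: [-0.0, 0.1, -0.5]
gripper_width: 29.7
```

Call:
jog_arm(rows=[[[0,0,5],[0,0,0],3],[[0,0,5],[0,0,0],3],[[0,0,0],[0,0,0],3],[[0,0,0],[0,0,0],3]])

```text
clock: 11.58
position: [483.7, -311.9, 197.0]
ee_rot: [-0.648, 0.761, -0.001, 0.0]
contact_force: [0.9, -0.1, -0.7]
gripper_width: 29.6
```

```bash
python3 - <<'E'
from h import *
im,m=snap('wrist','w6.png'); s,Rc,p=st(); print(s['clock'],p,s['joints'])
goto([482.7,-311,104],down(np.pi-.16))
cv2.imwrite('pics/c12.png',cv2.resize(im[130:330,220:440,::-1],None,fx=3,fy=3,interpolation=cv2.INTER_CUBIC))
q=[490.6,-312.4,-.16]
print(((proj(m,T(q,[[-13,17,128],[-3,17,128],[-3,-17,128],[-13,-17,128]]))-[220,130])*3).round(0).tolist())
E
```

```text
11.625 [ 483.94660439 -311.88652073  197.71520867] [-0.29064798  0.32549005 -0.17013128  0.00122299 -1.07098196  0.13019486]
shift cm [-0.08  0.17  9.37] rotvec deg [-0.23 -0.09  0.01]
[[339.0, 316.0], [301.0, 316.0], [300.0, 193.0], [339.0, 193.0]]
```

View pics/c12.png

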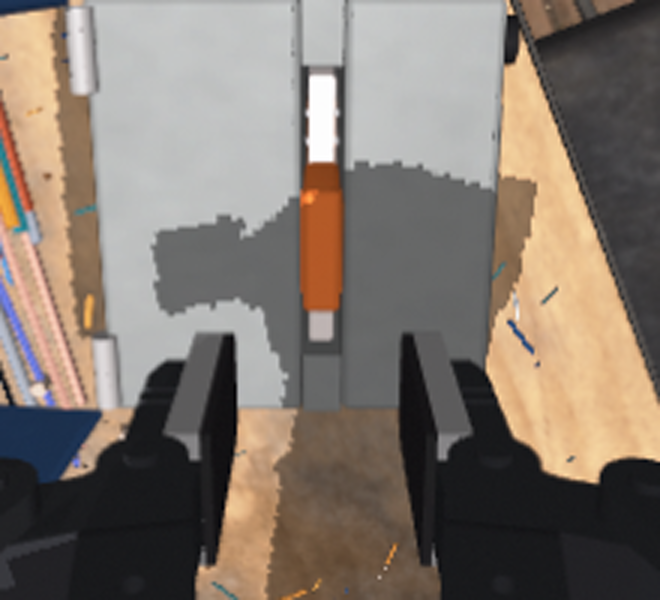

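Call:
jog_arm(rows=[[[0,0.2,3],[0,0,0],3],[[0,0,3],[0,0,0],3],[[0,0,2],[0,0,0],2.6],[[0,0,0.8],[0,0,0],2.2],[[0,0,0],[0,0,0],2.0],[[0,0,0],[0,0,0],2.0]])

```text
clock: 12.38
position: [481.1, -311.1, 108.9]
ee_rot: [-0.648, 0.761, -0.001, 0.001]
contact_force: [-0.2, -0.1, -0.8]
gripper_width: 19.9
```

```bash
python3 - <<'E'
from h import *
im,m=snap('wrist','w7.png'); s,Rc,p=st(); print(s['clock'],p,s['gripper_width'],s['contact_force'])
goto([482.2,-312,104],down(np.pi-.16))
cv2.imwrite('pics/c13.png',cv2.resize(im[150:350,220:440,::-1],None,fx=3,fy=3,interpolation=cv2.INTER_CUBIC))
E
```

```text
12.425 [ 480.9570902  -311.08635578  108.81151632] 20.221988848246255 [ 0.56872521  0.98349189 -0.12675753]
shift cm [ 0.07 -0.14  0.48] rotvec deg [-0.15 -0.03 -0.02]
```

View pics/c13.png

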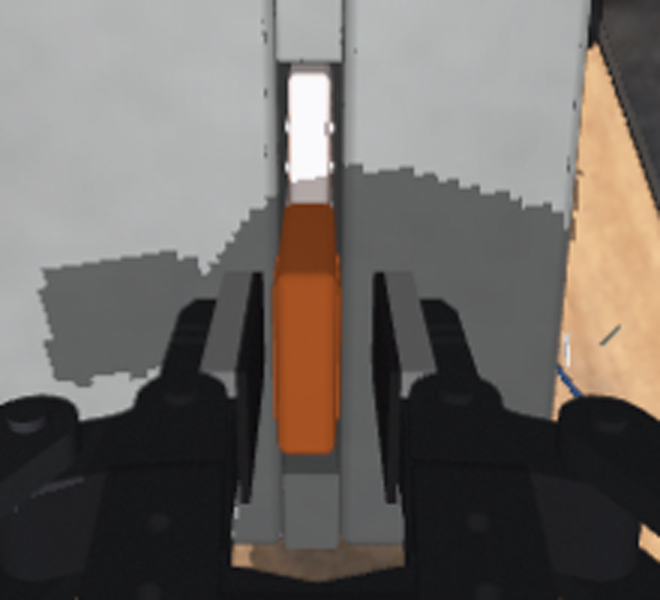

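Call:
jog_arm(rows=[[[0,-0.16,0.45],[0,0,0],2.0],[[0,0,0],[0,0,0],1.6],[[0,0,0],[0,0,0],1.3],[[0,0,0],[0,0,0],1.3]])

```text
clock: 12.92
position: [481.7, -311.0, 102.9]
ee_rot: [-0.648, 0.762, -0.0, -0.0]
contact_force: [-0.4, -0.0, 1.0]
gripper_width: 13.2
```

```bash
python3 - <<'E'
from h import *
im,m=snap('wrist','w8.png'); s,Rc,p=st(); print(s['clock'],p,s['gripper_width'],s['contact_force'])
cv2.imwrite('pics/c14.png',cv2.resize(im[150:350,220:440,::-1],None,fx=3,fy=3,interpolation=cv2.INTER_CUBIC))
E
```

```text
12.975 [ 481.67841309 -311.01834706  102.94198495] 12.864256016080882 [ 0.81932017 -0.36615719  0.03825029]
```

View pics/c14.png

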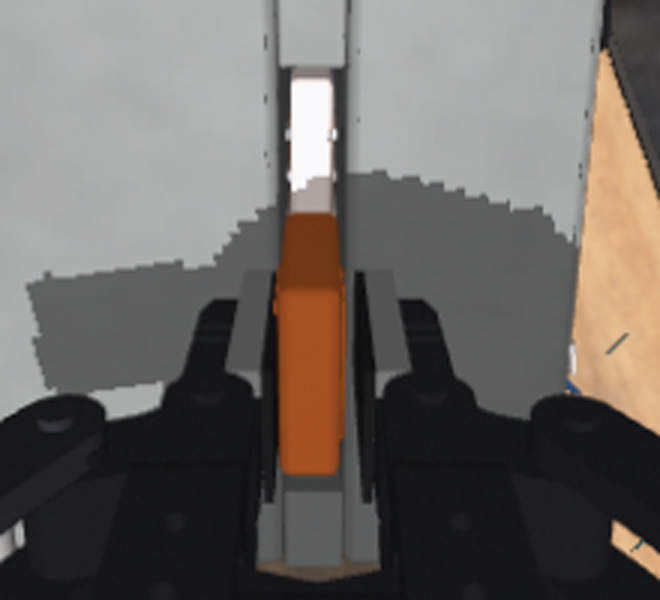

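Call:
jog_arm(rows=[[[0,-0.1,0],[0,0,0],1.3],[[0,0,0],[0,0,0],1.15],[[0,0,0],[0,0,0],1.05],[[0,0,0],[0,0,0],1.0],[[0,0,0],[0,0,0],1.0]])

```text
clock: 13.6
position: [482.7, -311.2, 102.9]
ee_rot: [-0.648, 0.762, -0.0, 0.0]
contact_force: [0.1, -1.0, -0.4]
gripper_width: 9.9
```

```bash
python3 - <<'E'
from h import *
im,m=snap('wrist','w9.png'); s,Rc,p=st(); print(s['clock'],p,s['gripper_width'],s['contact_force'])
cv2.imwrite('pics/c15.png',cv2.resize(im[150:350,220:440,::-1],None,fx=3,fy=3,interpolation=cv2.INTER_CUBIC))
E
```

```text
13.65 [ 482.7024086  -311.18853397  102.91432366] 10.030269802992036 [ 0.3220719   0.23532942 -0.8710367 ]
```

View pics/c15.png

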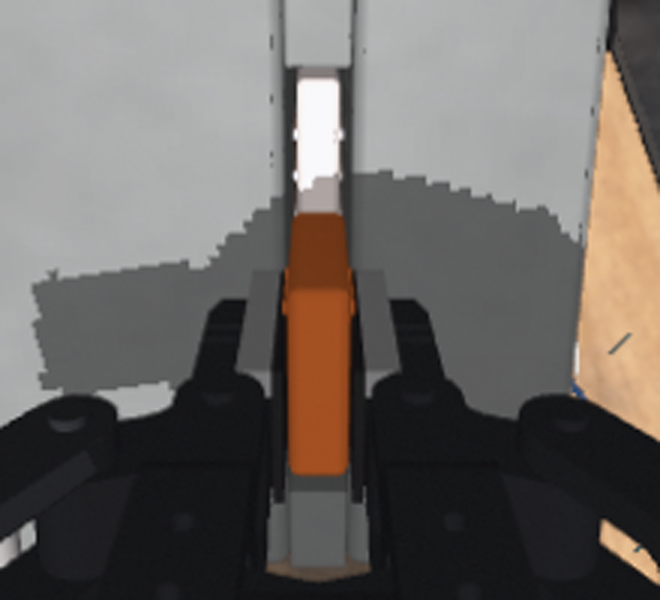

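Centred and just touching. Tighten in small steps while watching the width.

Call:
jog_arm(rows=[[[0,0,0],[0,0,0],0.97],[[0,0,0],[0,0,0],0.97]])

```text
clock: 13.9
position: [482.7, -311.2, 102.9]
ee_rot: [-0.648, 0.762, -0.0, 0.0]
contact_force: [0.7, 0.6, -0.0]
gripper_width: 10.0
```

Call:
jog_arm(rows=[[[0,0,0],[0,0,0],0.94],[[0,0,0],[0,0,0],0.94]])

```text
clock: 14.15
position: [482.7, -311.2, 102.9]
ee_rot: [-0.648, 0.762, -0.0, -0.0]
contact_force: [0.8, 0.5, 0.6]
gripper_width: 9.9
```

```bash
python3 - <<'E'
from h import *
s,Rc,p=st(); print(s['clock'],p,s['gripper_width'],s['contact_force'])
E
```

```text
14.15 [ 482.65709887 -311.17621646  102.92378832] 9.866885751424936 [0.78534219 0.52267443 0.60864548]
```

Call:
jog_arm(rows=[[[0,0,-0.5],[0,0,0],0.94],[[0,0,-1],[0,0,0],0.94],[[0,0,-1],[0,0,0],0.94],[[0,0,0],[0,0,0],0.94]])

```text
clock: 14.65
position: [483.4, -311.4, 129.4]
ee_rot: [-0.648, 0.762, -0.001, 0.001]
contact_force: [-0.1, -0.2, -0.8]
gripper_width: 9.7
```

```bash
python3 - <<'E'
from h import *
im,m=snap('wrist','w10.png'); im2,m2=snap('side','d10.png');s,Rc,p=st(); print(s['clock'],p,s['gripper_width'],s['contact_force'])
a=cv2.resize(im[150:350,220:440,::-1],None,fx=2,fy=2,interpolation=cv2.INTER_CUBIC)
b=cv2.resize(im2[180:320,280:400,::-1],(343,400),interpolation=cv2.INTER_CUBIC)
cv2.imwrite('pics/c16.png',np.hstack([a,b]))
E
```

```text
14.75 [ 482.56584629 -311.0737036   128.10567374] 9.954153907282922 [-0.07658878 -0.00175734 -1.38450559]
```

View pics/c16.png

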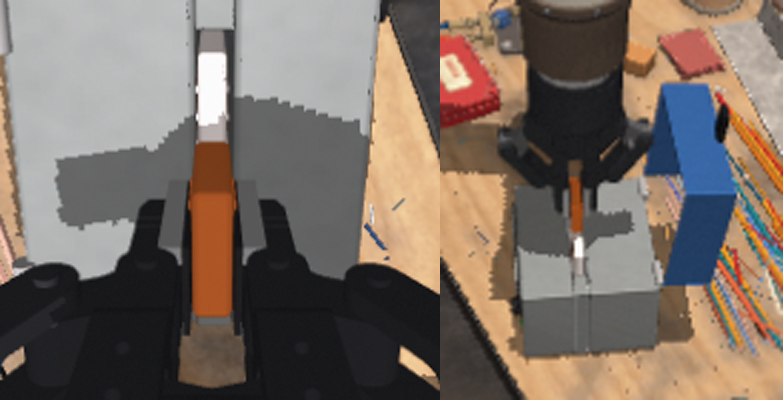

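Call:
jog_arm(rows=[[[0,0,-1],[0,0,0],0.94],[[0,0,-1.2],[0,0,0],0.94],[[0,0,-1.2],[0,0,0],0.94],[[0,0,-1.2],[0,0,0],0.94],[[0,0,-1.2],[0,0,0],0.94],[[0,0,-1.2],[0,0,0],0.94],[[0,0,-1.5],[0,0,0],0.94],[[0,0,-1.5],[0,0,0],0.94],[[0,0,-1.5],[0,0,0],0.94],[[0,0,-1.5],[0,0,0],0.94]])

```text
clock: 16.0
position: [482.6, -311.2, 259.0]
ee_rot: [-0.648, 0.762, -0.0, 0.0]
contact_force: [-0.1, 0.6, -1.1]
gripper_width: 9.5
```

Call:
jog_arm(rows=[[[0,0,-1.5],[0,0,0],0.94],[[0,0,-1],[0,0,0],0.94],[[0,0,0],[0,0,0],0.94],[[0,0,0],[0,0,0],0.94]])

```text
clock: 16.5
position: [482.4, -310.9, 282.2]
ee_rot: [-0.648, 0.762, 0.001, -0.0]
contact_force: [-0.4, -0.2, -0.5]
gripper_width: 9.5
```

```bash
python3 - <<'E'
from h import *
im,m=snap('wrist','w11.png'); im2,m2=snap('side','d11.png');im3,m3=snap('scene','s11.png');s,Rc,p=st(); print(s['clock'],p,s['gripper_width'],s['contact_force'],s['joints'])
b=cv2.resize(im2[100:320,250:410,::-1],(436,600),interpolation=cv2.INTER_CUBIC)
cv2.imwrite('pics/c17.png',b)
E
```

```text
16.65 [ 482.37424973 -311.03001036  282.19073493] 9.692924219468969 [ 0.2216572   0.63393893 -1.22644484] [-2.90633284e-01  2.66995139e-01 -3.52909059e-02 -1.49355086e-04
 -1.26997015e+00  1.30052863e-01]
```

View pics/c17.png

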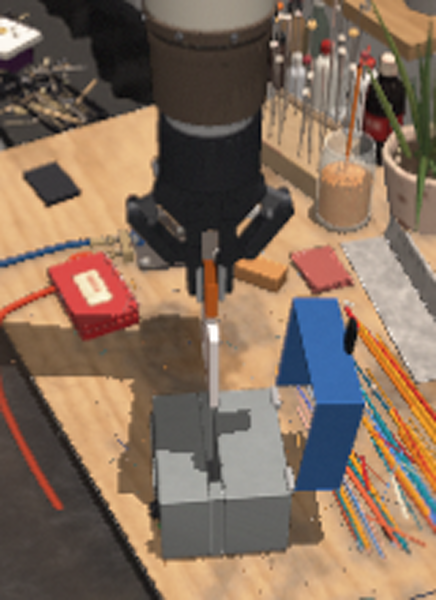

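View pics/w11.png

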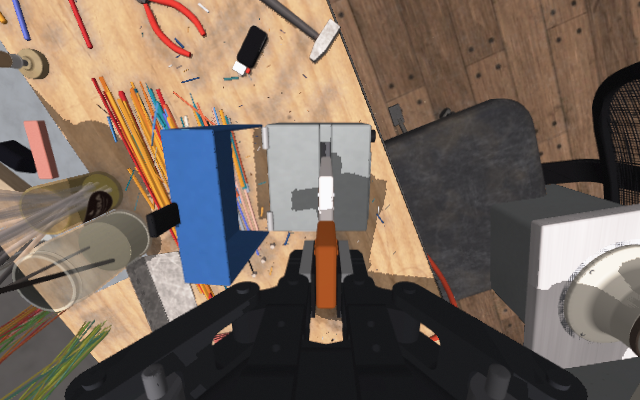

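View pics/s11.png

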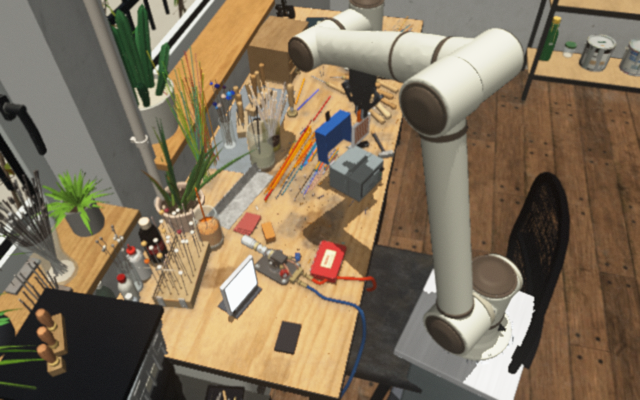

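```bash
python3 - <<'E'
from h import *
goto([485,110,280],down(np.pi-.03))
E
```

```text
shift cm [-41.6    6.47   0.24] rotvec deg [ 0.08  0.02 -7.48]
```

Call:
jog_arm(rows=[[[-1.6,0.3,0],[0,0,0],0.94],[[-3.2,0.5,0],[0,0,0],0.94],[[-4.2,0.6,0],[0,0,0],0.94],[[-4.2,0.6,0],[0,0,0],0.94],[[-4.2,0.7,0],[0,0,0],0.94],[[-4.2,0.7,0],[0,0,0],0.94],[[-4.2,0.7,0],[0,0,0],0.94],[[-4.2,0.7,0],[0,0,0],0.94],[[-4.2,0.7,0],[0,0,0],0.94],[[-3.2,0.5,0],[0,0,0],0.94]])

```text
clock: 17.9
position: [482.4, 69.7, 283.0]
ee_rot: [-0.649, 0.761, 0.0, 0.0]
contact_force: [1.0, 0.5, -0.5]
gripper_width: 9.5
```

Call:
jog_arm(rows=[[[-2.5,0.3,0],[0,0,0],0.94],[[-1.7,0.2,0],[0,0,-2],0.94],[[0,0,0],[0,0,-3],0.94],[[0,0,0],[0,0,-2.5],0.94],[[0,0,0],[0,0,0],0.94],[[0,0,0],[0,0,0],0.94]])

```text
clock: 18.65
position: [484.9, 109.8, 282.9]
ee_rot: [-0.696, 0.718, 0.0, -0.0]
contact_force: [-1.0, -0.8, -0.4]
gripper_width: 9.6
```

```bash
python3 - <<'E'
from h import *
im,m=snap('wrist','w12.png'); im2,m2=snap('side','d12.png');im3,m3=snap('scene','s12.png');s,Rc,p=st(); print(s['clock'],p,s['gripper_width'],s['contact_force'],s['joints'])
def cc(i,x,y,w,h,k,n): cv2.imwrite('pics/'+n,cv2.resize(i[y:y+h,x:x+w,::-1],None,fx=k,fy=k,interpolation=cv2.INTER_CUBIC))
cc(im2,240,90,140,120,5,'c18.png');cc(im3,190,200,140,120,5,'c19.png')
E
```

```text
18.8 [484.95275036 109.7913351  282.92608607] 9.525220132384169 [ 0.2373962  -0.2591537  -0.46617472] [ 5.49802676e-01  1.29599302e-01 -2.09053365e-01 -5.02280639e-05
 -1.23212388e+00 -5.79777159e-01]
```

View pics/w12.png

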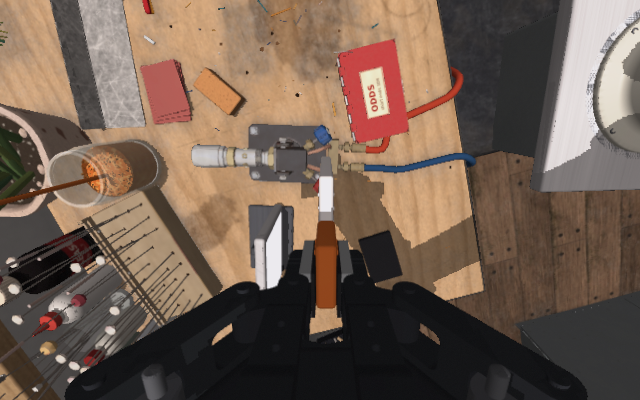

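View pics/c18.png

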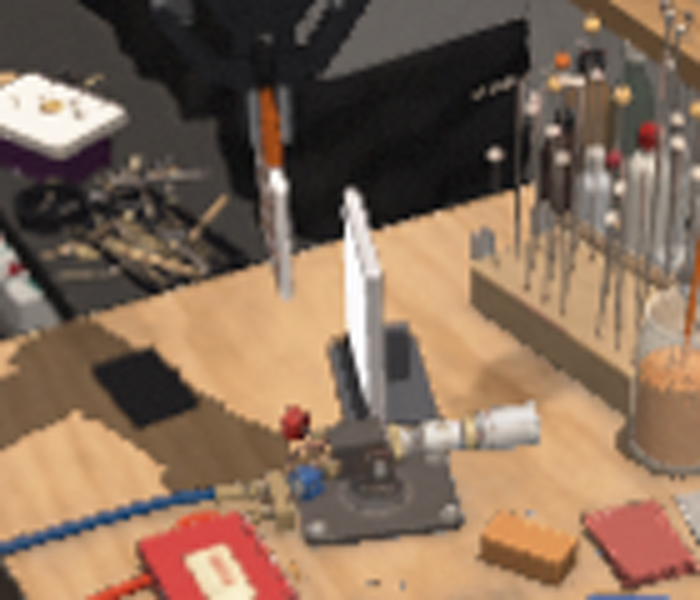

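View pics/c19.png

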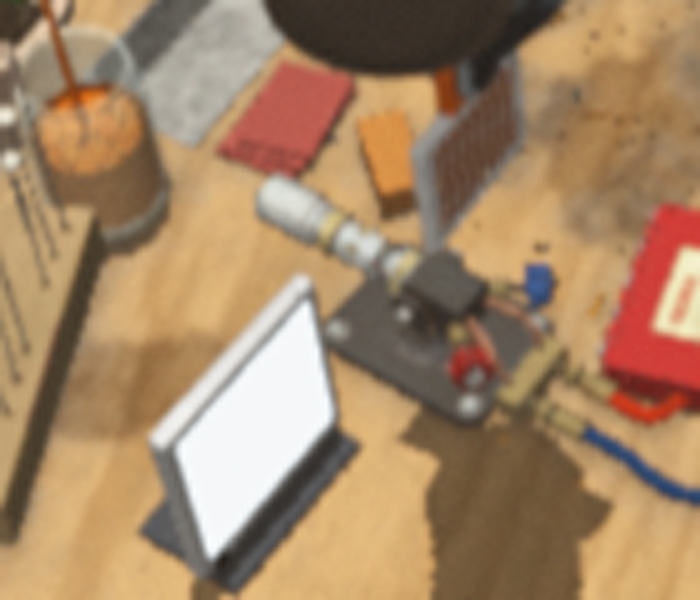

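```bash
python3 - <<'E'
import cv2
w=cv2.imread('pics/w12.png')
cv2.imwrite('pics/c20.png',cv2.resize(w[160:310,235:355],None,fx=5,fy=5,interpolation=cv2.INTER_CUBIC))
E
```

```text
(no output)
```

View pics/c20.png

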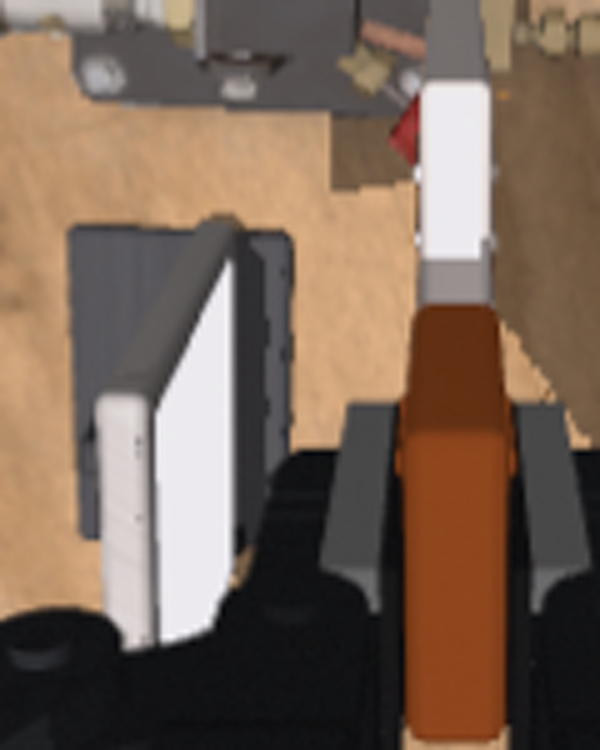

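```bash
cat > pf.py <<'E'
from h import *
S=ldm('s12.png');D=ldm('d12.png');W=ldm('w12.png')
P=lambda *a:np.array(a,float)
a=lambda k,o,L:np.array(L,float)/k+o
obs=[(S,P([-6,-52,132],[-6,52,132],[-6,-52,22],[-6,52,22]),a(5,[190,200],[(310,298),(172,450),(335,420),(207,558)])),
(D,P([-6,-60,140],[6,-60,140]),a(5,[240,90],[(364,268),(382,268)])),
(W,P([-6,-60,140],[6,-60,140],[-6,-52,22]),a(5,[235,160],[(153,397),(98,397),(233,262)]))]
Wl=[(-6,140,(157,640)),(-23,8,(292,238)),(-23,8,(290,440))]
def f(p,use=(0,1,2),L=True):
    r=[(proj(m,T(p[:3],X))-x).ravel() for i,(m,X,x) in enumerate(obs) if i in use]
    if L:
        for k,(X,z,px) in enumerate(Wl):
            r.append((proj(W,T(p[:3],[[X,p[3+k],z]]))[0]-a(5,[235,160],px))*2)
    return np.concatenate(r)
sol=lambda *A:least_squares(f,[560,225,0,0,-55,0],args=A,x_scale=[100,100,1,50,50,50],loss='soft_l1').x
if __name__=='__main__':
    for A in [((0,1,2),True),((0,2),True),((2,),True),((0,),False)]:
        p=sol(*A);print(A,p.round(3));print(f(p,*A).reshape(-1,2).round(1).tolist())
E
python3 pf.py
```

```text
((0, 1, 2), True) [ 5.62297e+02  2.23013e+02 -7.80000e-02  1.68000e-01 -5.50380e+01
  1.32280e+01]
[[-0.6, 0.2], [0.6, -0.9], [-0.7, -0.9], [0.4, -0.0], [-1.3, 1.5], [-1.5, 1.1], [-0.3, 0.8], [-0.3, 0.3], [-0.3, -0.5], [-0.5, 0.0], [0.8, 0.0], [0.3, 0.0]]
((0, 2), True) [ 5.62268e+02  2.22895e+02 -8.10000e-02  2.69000e-01 -5.49880e+01
  1.32850e+01]
[[-0.5, 0.2], [0.5, -0.9], [-0.6, -0.9], [0.3, -0.1], [-0.1, 0.7], [-0.2, 0.2], [-0.1, -0.5], [-0.4, 0.0], [1.0, 0.0], [0.3, 0.0]]
((2,), True) [ 5.62220e+02  2.22673e+02 -7.80000e-02  5.11000e-01 -5.46860e+01
  1.35790e+01]
[[-0.3, 0.5], [-0.3, -0.0], [-0.2, -0.7], [-0.4, 0.0], [0.8, 0.0], [0.4, 0.0]]
((0,), False) [ 5.61297e+02  2.23884e+02 -1.05000e-01  0.00000e+00 -5.50000e+01
  0.00000e+00]
[[-0.1, 0.8], [0.2, -0.7], [-0.2, -0.2], [0.0, 0.2]]
```

```bash
python3 - <<'E'
from pf import *
s,Rc,p=st()
# plate pts: end at -y
PP=P([-5,-17,116],[5,-17,116],[5,17,116],[-5,17,116],[-4,-42,80],[4,-42,80])
px=a(5,[235,160],[(505,430),(405,430),(403,738),(507,738),(490,83),(423,83)])
sd=(D,P([-5,-17,116],[-4,-42,80],[4,-42,80],[4,-42,0],[-4,-42,0]),a(5,[240,90],[(258,90),(270,170),(288,178),(292,297),(279,290)]))
sc=(S,P([4,42,80],[4,42,0],[4,-42,0],[4,-42,80]),a(5,[190,200],[(418,150),(432,252),(523,140),(515,50)]))
for o in ([(W,PP,px)],[sc],[(W,PP,px),sd,sc]):
    q,r=fit(o,[485,110,-.03,192]);print(q.round(3),r.round(1).tolist())
print(p,'tool yaw',np.arctan2(*Rc.as_matrix()[[1,0],1])-np.pi)
E
```

```text
[ 4.84128e+02  1.10668e+02 -3.40000e-02  1.87832e+02] [[1.0, -0.2], [-0.6, -0.2], [0.3, 0.0], [-0.5, 0.1], [0.4, 0.2], [-0.6, 0.2]]
[ 5.10483e+02  6.66270e+01 -7.50000e-02  1.21452e+02] [[0.0, 0.8], [-0.1, -0.7], [0.1, 0.6], [-0.1, -0.6]]
[ 4.84045e+02  1.10095e+02 -3.00000e-02  1.89084e+02] [[1.1, -0.2], [-0.7, -0.1], [0.5, 0.7], [-0.1, 0.7], [0.3, -0.4], [-0.8, -0.4], [-0.5, 6.0], [-0.6, 4.7], [-1.5, 2.8], [-0.9, 1.4], [-0.8, 3.1], [-2.4, 0.3], [-2.2, 0.1], [-1.9, -0.7], [-2.4, -3.2]]
[484.95275036 109.7913351  282.92608607] tool yaw -0.029991170075659213
```

```bash
python3 - <<'E'
from h import *
goto([490,227.2,283],down(np.pi-.08))
E
```

```text
shift cm [-1.175e+01 -1.500e-01 -1.000e-02] rotvec deg [0.   0.   2.87]
```

Call:
jog_arm(rows=[[[-1.5,0,0],[0,0,0],0.94],[[-3,0,0],[0,0,0],0.94],[[-3,0,0],[0,0,0],0.94],[[-2.75,-0.15,0],[0,0,0],0.94],[[-1.5,0,0],[0,0,1.4],0.94],[[0,0,0],[0,0,1.5],0.94],[[0,0,1.5],[0,0,0],0.94],[[0,0,3],[0,0,0],0.94],[[0,0,3],[0,0,0],0.94],[[0,0,0],[0,0,0],0.94]])

```text
clock: 20.05
position: [488.3, 225.4, 204.9]
ee_rot: [-0.678, 0.735, 0.0, -0.004]
contact_force: [-0.6, -0.3, -0.2]
gripper_width: 9.7
```

```bash
python3 - <<'E'
from h import *
im,m=snap('wrist','w13.png'); im2,m2=snap('side','d13.png');im3,m3=snap('scene','s13.png');s,Rc,p=st(); print(s['clock'],p,s['gripper_width'],s['contact_force'],s['joints'])
def cc(i,x,y,w,h,k): return cv2.resize(i[y:y+h,x:x+w,::-1],None,fx=k,fy=k,interpolation=cv2.INTER_CUBIC)
cv2.imwrite('pics/c21.png',np.hstack([cc(im2,270,90,95,120,4),cc(im3,190,200,105,120,4)]))
goto([506.2,227.2,129],down(np.pi-.08))
E
```

```text
20.2 [490.7210016  227.36010368 209.09629264] 9.771915779745234 [-0.09723488  0.11342309  0.17178591] [ 7.34186284e-01  2.58794474e-01 -2.35197093e-01  7.18808676e-04
 -1.07467745e+00 -8.14895874e-01]
shift cm [-0.1  -1.53  8.01] rotvec deg [-0.11  0.06 -0.02]
```

View pics/c21.png

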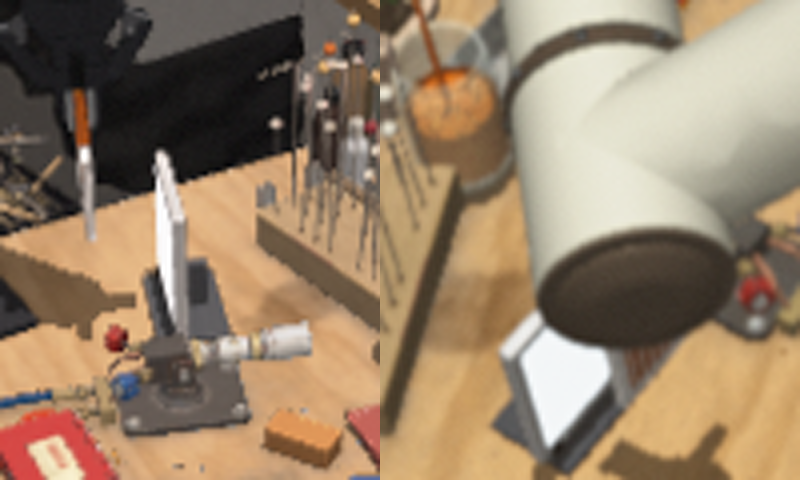

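View pics/w13.png

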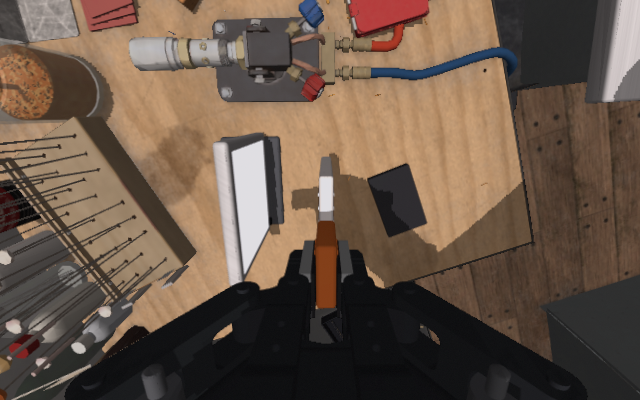

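Call:
jog_arm(rows=[[[0,0,2],[0,0,0],0.94],[[0,0,2],[0,0,0],0.94],[[0,0,2],[0,0,0],0.94],[[0,0,1],[0,0,0],0.94],[[0,0,0],[0,0,0],0.94],[[0,0,0],[0,0,0],0.94],[[0,0,0],[0,0,0],0.94]])

```text
clock: 21.08
position: [490.5, 227.7, 138.8]
ee_rot: [-0.678, 0.735, -0.0, 0.001]
contact_force: [-0.3, 0.0, -0.4]
gripper_width: 9.5
```

```bash
python3 - <<'E'
from h import *
im,m=snap('wrist','w14.png'); im2,m2=snap('side','d14.png');s,Rc,p=st(); print(s['clock'],p,s['gripper_width'],s['contact_force'],s['joints'])
def cc(i,x,y,w,h,k): return cv2.resize(i[y:y+h,x:x+w,::-1],None,fx=k,fy=k,interpolation=cv2.INTER_CUBIC)
cv2.imwrite('pics/c22.png',cc(im2,260,100,110,110,5))
cv2.imwrite('pics/c23.png',cc(im,180,80,190,240,3)[:,:800])
goto([506.2,227.2,129],down(np.pi-.08))
E
```

```text
21.175 [490.21807175 227.47007527 138.5004142 ] 9.530915773901526 [ 0.39958592  0.24531012 -1.04944827] [ 7.34667787e-01  3.29703374e-01 -3.31108476e-01  7.72879983e-05
 -9.08839502e-01 -8.14946166e-01]
shift cm [-0.1  -1.59  0.95] rotvec deg [-0.05  0.05 -0.01]
```

View pics/c22.png

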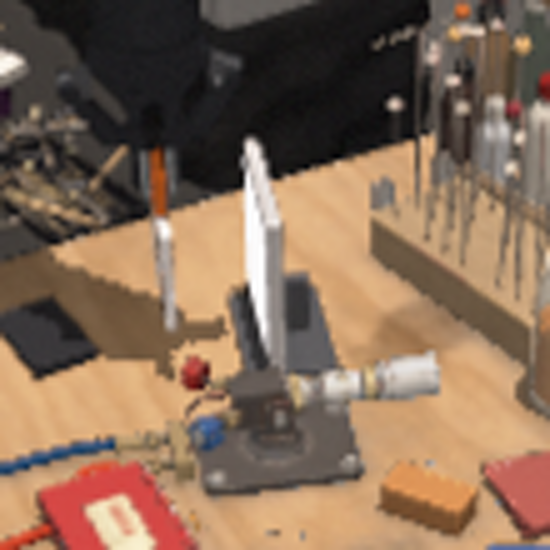

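View pics/c23.png

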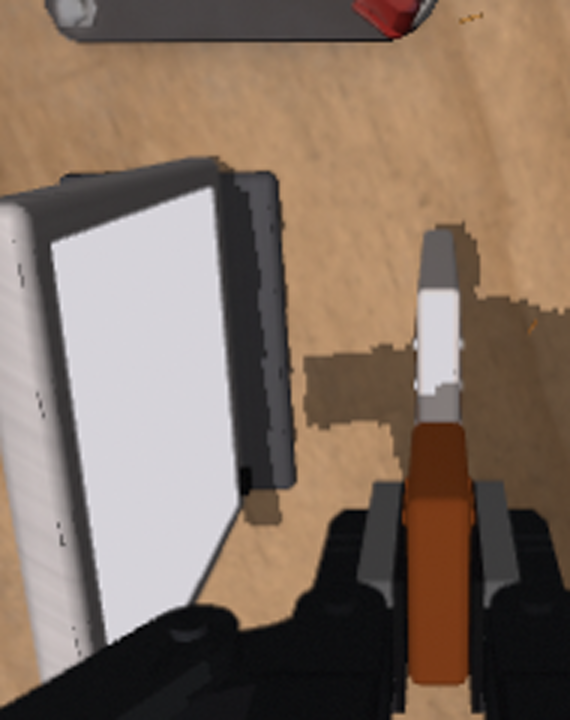

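```bash
cat > fin.py <<'E'
from h import *
P=lambda *a:np.array(a,float)
a=lambda k,o,L:np.array(L,float)/k+o
def rep(W,o,k,pan,line,pl,p,Rc):
    ob=(W,P([-6,-52,132],[-6,-52,22],[-6,52,22]),a(k,o,pan))
    L=[(-6,132,line[0]),(-23,8,line[1]),(-23,8,line[2])]
    def f(q):
        r=[(proj(W,T(q[:3],ob[1]))-ob[2]).ravel()]
        for i,(X,z,px) in enumerate(L): r.append(proj(W,T(q[:3],[[X,q[3+i],z]]))[0]-a(k,o,px))
        return np.concatenate(r)
    q=least_squares(f,[562,223,-.08,30,-55,0],x_scale=[100,100,1,50,50,50],loss='soft_l1',f_scale=.5).x
    print('panel',q.round(3),f(q).round(1))
    PP=P([-5,-17,116],[5,-17,116],[5,17,116],[-5,17,116],[-4,-42,80],[4,-42,80],[-4,-42,0],[4,-42,0])
    u,r=fit([(W,PP,a(k,o,pl))],[p[0],p[1],-.08,p[2]-92]);print('plate',u.round(3),r.round(1).tolist())
    c=np.cos(q[2]);s=np.sin(q[2]);d=u[:2]-q[:2]
    print('TCP',p,'plate in panel frame x,y',c*d[0]+s*d[1],-s*d[0]+c*d[1],'dist to face',-6-(c*d[0]+s*d[1]),'yaw diff',u[2]-q[2],'centre z',u[3]+40,'tool yaw',np.arctan2(*Rc.as_matrix()[[1,0],1])-np.pi)
E
python3 - <<'E'
from fin import *
s,Rc,p=st();W=ldm('w14.png')
rep(W,[180,80],3,[(52,243),(215,187),(240,497)],[(105,640),(277,180),(293,485)],[(468,500),(410,500),(410,682),(468,682),(460,290),(420,290),(455,232),(425,232)],p,Rc)
E
```

```text
panel [ 5.62761e+02  2.22355e+02 -8.00000e-02  2.84580e+01 -5.23870e+01
  5.16540e+01] [ 0.2 -0.  -1.1 -0.5 -1.4  2.2  0.3 -0.   0.1 -0.   0.2 -0. ]
plate [ 4.89569e+02  2.28992e+02 -8.50000e-02  4.29930e+01] [[1.3, -0.5], [-0.8, -0.6], [-0.3, 0.1], [0.2, 0.2], [0.5, 0.7], [-0.4, 0.6], [-0.4, -0.2], [0.0, -0.2]]
TCP [490.21807175 227.47007527 138.5004142 ] plate in panel frame x,y -73.48760457448661 0.7601178393257744 dist to face 67.48760457448661 yaw diff -0.004413773112066921 centre z 82.99273328102251 tool yaw -0.08023123621091921
```

```bash
python3 - <<'E'
from fin import *
D=ldm('d14.png')
def z_at(px,y):
    o,d=ray(D,np.array(px)/5+[260,100]); t=(y-o[1])/d[1]; return (o+t*d).round(1)
print('plate bottom',z_at((169,328),186),'shoulder',z_at((163,218),186),'panel top -y',z_at((274,222),163),'panel face bottom -y corner',proj(D,T([562.5,222.7,-.08],[[-6,-60,140],[6,-60,140],[-6,-52,22]]))*5-[1300,500])
E
```

```text
plate bottom [488.6 186.   49. ] shoulder [490.  186.  142.1] panel top -y [563.2 163.  141.2] panel face bottom -y corner [[257.64325367 225.45951493]
 [274.92567303 223.78539789]
 [260.68685624 356.45993674]]
```

Call:
jog_arm(rows=[[[0,0,0.6],[0,0,0],0.94],[[0,0,0.45],[0,0,0],0.94],[[0,-0.5,0],[0,0,0],0.94],[[0,-0.6,0],[0,0,0],0.94],[[0,-0.5,0],[0,0,0],0.94],[[0,0,0],[0,0,0],0.94],[[0,0,0],[0,0,0],0.94],[[0,0,0],[0,0,0],0.94]])

```text
clock: 22.18
position: [505.8, 226.0, 127.5]
ee_rot: [-0.678, 0.735, 0.0, -0.0]
contact_force: [0.4, 0.4, -1.5]
gripper_width: 9.9
```

```bash
python3 - <<'E'
from h import *
im,m=snap('wrist','w15.png'); im2,m2=snap('side','d15.png');im3,m3=snap('scene','s15.png');s,Rc,p=st(); print(s['clock'],p,s['gripper_width'],s['contact_force'],s['joint_vel'])
def cc(i,x,y,w,h,k): return cv2.resize(i[y:y+h,x:x+w,::-1],None,fx=k,fy=k,interpolation=cv2.INTER_CUBIC)
cv2.imwrite('pics/c24.png',cc(im2,260,100,130,120,5))
cv2.imwrite('pics/c25.png',cc(im,180,80,190,190,3))
goto([506.2,227.2,128],down(np.pi-.08))
E
```

```text
22.325 [505.82036942 226.01927235 127.4589148 ] 9.850023985899613 [ 0.31325741 -0.07056386 -0.25537708] [ 0.00058121 -0.00049583  0.00029056  0.00122121  0.00099433  0.00101017]
shift cm [-0.12 -0.03 -0.05] rotvec deg [ 0.    0.   -0.01]
```

View pics/c24.png

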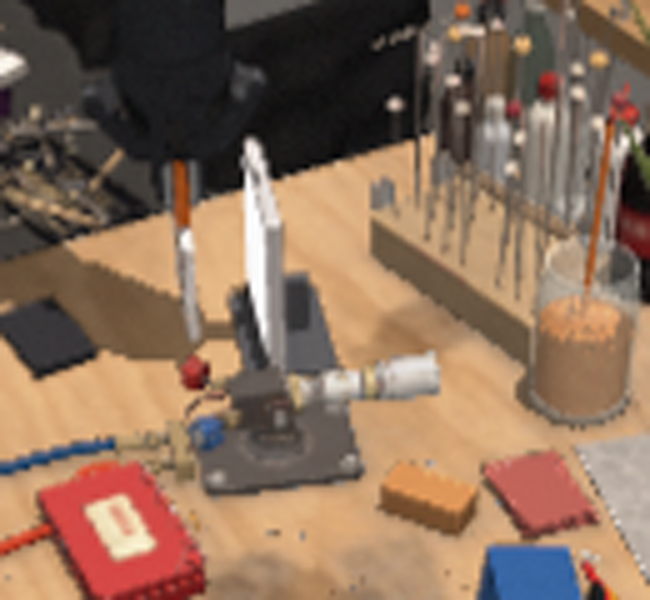

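View pics/c25.png

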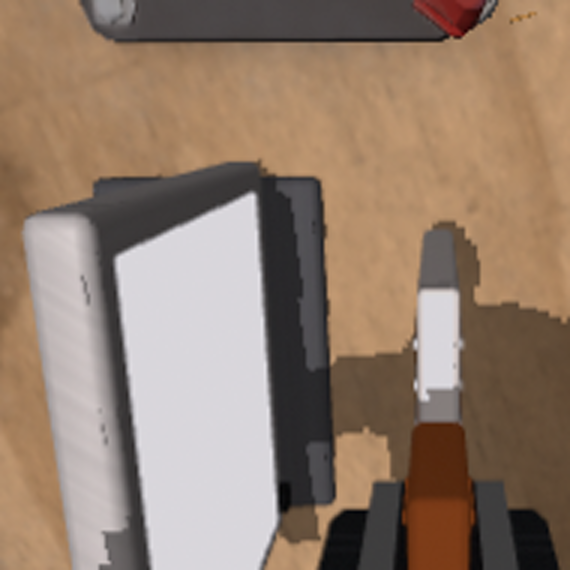

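View pics/s15.png

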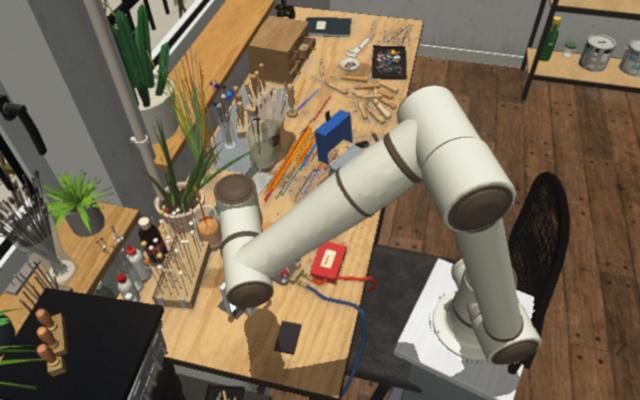

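```bash
python3 - <<'E'
from fin import *
s,Rc,p=st();W=ldm('w15.png')
rep(W,[180,80],3,[(117,258),(257,192),(280,520)],[(148,565),(320,180),(332,498)],[(468,500),(410,500),(410,682),(468,682),(460,290),(420,290),(455,232),(425,232)],p,Rc)
D=ldm('d15.png')
for pz in (-91,-95): print(proj(D,T([505,227,-.08,p[2]+pz],[[-4,-42,80],[4,-42,80],[-4,-42,0],[4,-42,0]]))*5-[1300,500])
E
```

```text
panel [ 5.63026e+02  2.22559e+02 -8.30000e-02  3.91900e+00 -5.41640e+01
  5.01930e+01] [-0.1 -0.1 -0.7 -0.1 -1.9  0.7  0.7 -0.   0.3 -0.   0.1 -0. ]
plate [ 5.04936e+02  2.27276e+02 -8.60000e-02  3.17270e+01] [[1.4, -0.6], [-0.7, -0.7], [-0.4, 0.2], [0.2, 0.3], [0.5, 0.7], [-0.4, 0.6], [-0.5, -0.1], [-0.1, -0.2]]
TCP [505.82036942 226.01927235 127.4589148 ] plate in panel frame x,y -58.28018524910163 -0.12514574851955285 dist to face 52.28018524910163 yaw diff -0.0028461416007614926 centre z 71.72745427776918 tool yaw -0.0801590634482432
[[176.17241623 248.08260592]
 [187.55848857 246.95933694]
 [182.40363842 340.61101958]
 [193.35079023 339.46855535]]
[[176.49458311 252.88129496]
 [187.85796356 251.75689752]
 [182.7038276  345.05349402]
 [193.62983332 343.91024508]]
```

Call:
jog_arm(rows=[[[0,0,-0.15],[0,0,0],0.94],[[0,0,0],[0,0,0],0.94],[[0,0,0],[0,0,0],0.94],[[0,0,0],[0,0,0],0.94]])

```text
clock: 22.82
position: [505.9, 226.0, 128.9]
ee_rot: [-0.678, 0.735, 0.0, -0.0]
contact_force: [-0.0, 0.3, -1.5]
gripper_width: 9.9
```

```bash
python3 - <<'E'
from h import *
from bench import arm
im2,m2=snap('side','d16.png'); s,Rc,p=st(); print(s['clock'],p,s['gripper_width'],s['contact_force'])
print(arm.job_done())
E
```

```text
22.875 [505.90832584 225.96285354 128.85805219] 9.637310849559743 [-0.28400826 -0.00258934 -1.0136869 ]
the job is handed in; nothing more can be done
None
```

View pics/d16.png

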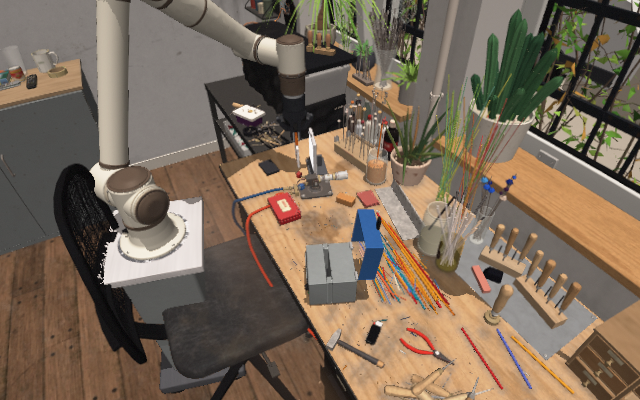

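I swung the flap open by its tab, drew the filter plate straight up out of its slot, and handed in with the plate held upright in front of the light panel, at 22.9 s of the 58 s.

- **Flap:** the last side picture shows it standing open on its own, past upright, and the bystanders where they were.
- **Grip:** there is no grip force reading. I commanded an opening of 9.4 mm on the 10 mm tab, and it read about 9.5 to 9.9 mm. From how the fingers behaved on the flap tab, I estimate the grip at under 30 N. The tab stayed at the same place in the wrist picture after the lift, so I saw no slip.
- **Position:** the last wrist-camera fit, made before a final 1.5 mm lift, put the plate's centre about 52 mm from the lit face. It was under 1 mm off sideways and about 0.2° off square.
- **Panel:** I measured no contact force and saw no touching at any point.

**Height check that disagreed:** after that lift, the plate's centre works out at about 78 mm from the known sizes and the arm's position. The wrist camera puts it at about 73 mm. The face centre is at 77 mm, so I set the height between the two.

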